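Take the signal beacon off its bayonet mount and put it away in the parts drawer

ROBOT

A 6-joint arm with a two-finger parallel gripper is mounted at the origin on the work surface. World frame = base frame: x ahead of the robot, y to its left, z up, the work surface at z = 0. Lengths are in m, angles in rad, forces in N, time in s.
With the tool pointing down it reaches from about 0.3 to 0.875 m from the base axis. Payload 6.4 kg.
Tool frame: the origin (TCP) lies between the finger pads; the fingertips stand 11 mm ahead of it and the grasp point (between the pads) lies 8 mm behind it (ctrl.tcp_to_tips is the y of the fingertips in the tool frame, in m); y points along the fingers, x is the direction in which the jaws open and shut, and the axes are right-handed (so a half turn about y gives the same grasp; the last joint's range is limited). The gripper opens to 85 mm and grips with 20 to 120 N. Pads are 22 mm wide; open, the fingers measure 114 mm over their backs; the gripper's body (76 mm by 85 mm) begins 54 mm behind the grasp point. The pads swing forward as they close: fully open they stand 13 mm farther back than shut.
Start: joints at [0.946, 0.181, 1.607, -0, 1.354, -0.206], TCP at [0.234, 0.525, 0.203] pointing down, gripper open.
Joint ranges: [-2.99, 2.99], [-0.89, 2.07], [0.3, 2.58], [-1.14, 4.28], [0, 2.63], [-3.12, 3.12]. Speed limits (rad/s): [2.57, 2.57, 3.01, 3.14, 3.14, 3.14].

INTERFACE

Orientations are given as a unit quaternion [w, x, y, z].
In Python, from bench import ctrl gives the robot as it stands.
- The arm moves only by the tool apply_moves, never from a script. Its argument "plan" is text: rows parted by semicolons, each of 7 numbers parted by spaces: the shift along the tool's x, y, z each as a share of 0.05 m, from -1 to 1, then the turn, a rotation vector about the tool's x, y, z each as a share of 0.12 rad, from -1 to 1, then the opening, from 0 (shut) to 1 (fully open). In form: dx dy dz wx wy wz claw; .... A call has exactly 5 rows; each row shifts and turns the commanded pose from where the row before left it, along the tool's axes as they then stand; what a row does not reach is not made up. A row lasts 1/10 s, in which the tool goes at most 50 mm and 8.59 degrees, less where a joint would pass 70% of its speed; a pose out of reach is approached as far as the arm can. A call with a number of a shift or a turn outside -1 to 1 is refused whole. A call with a gripper value outside its range is refused whole. The fingers move at their own pace and stop on an object; the grip force is fixed at half the most. Time passes only in rows, so rows that do not move let the fingers close, or fill a call up. It gives the time, the measured TCP pose, the force and the opening at its end, in the units of the state.
- ctrl.get_obs(): the state, without advancing time (a new reading comes with each control period).
- ctrl.camera(name): name is "side" or "top"; returns the picture (400x640x3 uint8, red, green, blue); there is no depth.
- ctrl.get_calibration(name): a dict with "intrinsics" (3x3 intrinsics, pixels), "R" (3x3) and "t" (3): a world point X has camera coordinates R X + t. Camera axes: x right, y down, z forward; pixel columns grow to the right and rows downward; lengths in m; the calibration is good to about 2 mm. A picture is of the moment at which its call begins. get_calibration takes no time and is no camera call.
- ctrl.hand_in(): hands the job in, once; it reports no verdict.
Trained networks look in the newest picture that a camera, given by its name, has taken for a name from the list of things; names that differ only in an ending like _2 or _b are one class to them, and where a whole thing is asked for, a point or a joint stands for the part that bears it (a point fixed in the world has none). Each returns a list of dicts, best first, with "score" (0 to 1); they miss things now and then, are a little off and sometimes report something else, mostly with a low value. They report only what shows in the picture. A call takes as long as a camera call. They do not tell look-alikes from the thing itself.
- ctrl.recognise(camera, target): "point" ([x, y, z] in m, in world coordinates, good to about 4 mm: the middle of the surface that is visible of it).
The state is a dict: "time_s": time; "q": joint angles; "dq": joint speeds; "joint_efforts": joint torques, N m; "eef_pos": TCP position; "eef_rot": TCP orientation; "wrist_force": force on the tool from outside, world axes, zero at the start; "torque": the same for the moment, N m; "opening": opening from 0.0 (shut) to 1.0 (fully open).
Only numpy, scipy, OpenCV 4.12 (cv2) and the standard library are available. Lean on these libraries where they do the work, as an engineer would, in place of code of your own. Each camera call takes 0.05 s, during which the arm holds its last target.

TASK

Take the beacon head off the control box: press its release button fully down, turn the head about a quarter turn anticlockwise (seen from above) to its stop and lift it straight off. Keeping it upright all the way, stand it on the floor of the empty front compartment of the open drawer, letting go only once it stands there, then push the drawer fully shut. Leave the loose parts and tools lying about where they are.

Things in the scene. Friction and masses are not known exactly. Their poses are not given: they have to be found in the camera images.
- beacon: Beacon head, about 120 g, origin at centre of underside, z up: 40 mm diameter spigot (0-10 mm above origin), black collar 54 mm (11-31), white lens 50 mm (31-66). Two bayonet lugs along its +x and -x reach 36 mm from the axis, 9-15 mm up. Starts locked, turned 1.4 rad clockwise from the control box's axes; turns with a few N.
- enclosure: Grey control box, fixed, 206 x 176 mm, lid top 70 mm up. Origin on the mount's axis at table height, x and y along its sides (angles anticlockwise from +x, from above). On the lid stand a black module 46 x 50 mm, 55 tall, centred x -71 y 36 mm, and a can 24 mm diameter, 48 tall, x -8 y -67 mm. Fingers gripping the lens from above fit best along 35/215 degrees.
- mount (a point): Centre of the mount's floor on its axis, 74 mm above the table, axes as the control box; the seated beacon's origin is 1 mm above it. Around it an aluminium ring, 87 mm diameter, 10 mm high, with two curved hooks over the lugs, tops 22.5 mm above this point (nothing higher).
- ear (a point): Centre of the beacon ear that sticks out along the beacon's +y; an equal ear is opposite. Each is 8 mm thick, 10 mm high (26-36 mm above the beacon's origin), and reaches from the collar (27 mm) to 44 mm from the axis; this point is 34 mm from it. An ear can be pushed sideways to turn the head.
- lens (a point): Middle of the beacon's lens, on the axis, 48 mm above the beacon's origin: a place to grip it. The head comes free when its axes are within 0.1 rad of the control box's; fixed stops end the anticlockwise turn there, at most 0.1 rad beyond. Spigot leaves its socket after 10 mm of lift, lugs pass the hooks after 15 mm.
- release (a joint): The release button, a round steel plunger, beside the mount: 0 is up (locked), 0.008 m is fully down; down past 0.0065 it lets the lug pass. Pressing it takes about 4 N; it has no spring and stays where it is pushed.
- release_top (a point): Centre of the release button's top face, 18 mm in diameter, moving with the button; it lies 54 mm from the mount's axis at -58 degrees, 36 mm above the mount's floor when up and 28 mm when down. Press straight down.
- cabinet: The grey one-drawer cabinet, fixed to the table. Its carcass is 190 mm deep, 200 mm wide, 106 mm high; its front face is 50 mm from the origin along +x, facing -x. Origin at table height on the centre line, z up. Boxes stand on its top from 105 mm behind the face, up to 45 mm above the top.
- drawer (a joint): How far the drawer is open, in m: 0 is fully shut, about 0.13 at the start, 0.15 at most. It slides along the cabinet's x (shut towards +x), takes about 2 N to push and stays where it is left.
- drawer_floor (a point): Centre of the floor of the drawer's empty front compartment, 16 mm above the table, moving with the drawer; axes as the cabinet. The compartment is 124 mm along x, 164 mm along y; side walls rise 72 mm, the front panel 82 mm and the divider behind 60 mm above this floor. The rear compartment is full.
- drawer_front (a point): Middle of the top edge of the drawer's front panel's outer face, 98 mm above the table, moving with the drawer. The panel is 196 mm wide, 12 mm thick and spans 8 to 98 mm above the table; no handle: push it towards the cabinet's +x. Shut, its outer face stands 12 mm in front of the carcass.
- strip_on_lid: Bystander: a green terminal strip, 60 x 12 x 14 mm, lying loose on the control box's lid. Origin centre of underside.
- strip: Bystander: a green terminal strip, 90 x 12 x 14 mm, on the table. Origin centre of underside.
- screwdriver: Bystander: a screwdriver, 170 mm long, lying on the table along its x.
- capacitor: Bystander: a black can, 34 mm diameter, 55 mm tall, standing on the table between the control box and the cabinet. Origin centre of underside.
- relay: Bystander: a grey relay, 45 x 22 mm, 50 mm tall, standing between the control box and the cabinet. Origin centre of underside.
- tape: Bystander: a black roll of tape, 72 mm diameter, 18 mm tall, lying flat. Origin centre of underside.
- wrench: Bystander: a wrench, 140 mm long, lying on the table along its x.
Not all that is in view belongs to the job. Leave any blue or purple look-alike of the beacon alone.

How it is judged:
On the way, in this order (a step that is already met when the one before it is completed fails the run):
1. the release button is pressed down (value of joint release above 0.0065 m), for 0.1 s.
2. the beacon is turned to within 0.14 rad of the unlocked position, still seated (angle between the x axis of beacon and the x axis of mount, either way round below 0.14 rad and z of beacon in the frame of mount below 0.007 m and horizontal distance between beacon and mount below 0.006 m), for 0.1 s.
3. the beacon is lifted clear of the mount (z of beacon in the frame of mount above 0.03 m), for 0.1 s.
4. the beacon stands upright on the floor of the open drawer's front compartment, the fingers still on it (x of beacon in the frame of drawer_floor between -0.045 and 0.04 m and y of beacon in the frame of drawer_floor between -0.065 and 0.065 m and z of beacon in the frame of drawer_floor below 0.006 m and angle between beacon's own z axis and vertical below 0.15 rad and value of joint drawer above 0.08 m and contact force between the fingers and beacon above 0.5 N), for 0.05 s.
At the end, for the whole second after the job is handed in: the beacon stands upright (within 0.15 rad) and at rest on the floor of the drawer's front compartment and the drawer is shut to within 6 mm (x of beacon in the frame of drawer_floor between -0.045 and 0.04 m and y of beacon in the frame of drawer_floor between -0.065 and 0.065 m and z of beacon in the frame of drawer_floor below 0.006 m and angle between beacon's own z axis and vertical below 0.15 rad and value of joint drawer below 0.006 m and linear speed of beacon below 0.02 m/s); the robot touches nothing.
It fails at once if a loose bystander is moved more than 40 mm (distance of any of strip_on_lid, strip, screwdriver, capacitor, relay, tape, wrench from where it was at the start of the episode above 0.04 m).
It fails at once if the beacon is tipped more than 0.5 rad (angle between beacon's own z axis and vertical above 0.5 rad).
It also fails if it takes over 66 s, if anything falls off the work surface, if the arm or the gripper's body presses on something with over 40 N, if the wrist force passes 120 N, or if a joint passes its speed limit or range.

## Working session

There is one attempt and no reset: what is moved stays moved. The work goes in short steps, Python scripts to look and compute and a tool call to move; the robot and the scene stay as the last step left them, time stands still between calls to the robot, and variables do not carry over. Pictures are saved under pics/ and viewed, and the job is handed in when it is done.

Besides the shell and the picture viewer there is one more tool, called after "Request:" in YAML: its name, and indented under it one key for each argument. apply_moves: Moves the arm, as the interface text tells. Shift numbers are shares of 0.05 m and turn numbers shares of 0.12 rad, none past 1 either way. Its arguments: {"type":"object","properties":{"plan":{"type":"string"}},"required":["plan"]}

```bash
ls; mkdir -p pics; python3 - <<'E'
from bench import ctrl
import cv2, numpy as np
for n in ("side","top"):
    im=ctrl.camera(n); cv2.imwrite(f"pics/{n}0.png",im[:,:,::-1])
    c=ctrl.get_calibration(n); print(n,np.round(c["intrinsics"],1).tolist(),np.round(c["R"],3).tolist(),np.round(c["t"],3).tolist())
o=ctrl.get_obs(); print({k:np.round(v,3).tolist() for k,v in o.items()}, ctrl.tcp_to_tips)
E
```

```text
pics
side [[361.9, 0.0, 316.8], [0.0, 361.9, 203.2], [0.0, 0.0, 1.0]] [[-0.947, -0.322, -0.009], [-0.241, 0.729, -0.641], [0.213, -0.605, -0.767]] [0.539, 0.187, 0.966]
top [[428.3, 0.0, 315.7], [0.0, 428.3, 197.0], [0.0, 0.0, 1.0]] [[-0.002, -1.0, 0.004], [-0.995, 0.002, -0.099], [0.099, -0.005, -0.995]] [-0.008, 0.558, 1.246]
{'time_s': 0.1, 'q': [0.946, 0.181, 1.608, -0.0, 1.354, -0.206], 'dq': [-0.002, 0.0, -0.003, 0.0, 0.001, 0.001], 'joint_efforts': [0.0, -44.588, -35.224, -0.0, 0.004, -0.0], 'eef_pos': [0.234, 0.525, 0.202], 'eef_rot': [-0.593, 0.593, 0.385, -0.386], 'wrist_force': [-0.009, -0.645, 1.111], 'torque': [0.05, -0.003, -0.061], 'opening': 1.006} 0.011
```

View pics/side0.png

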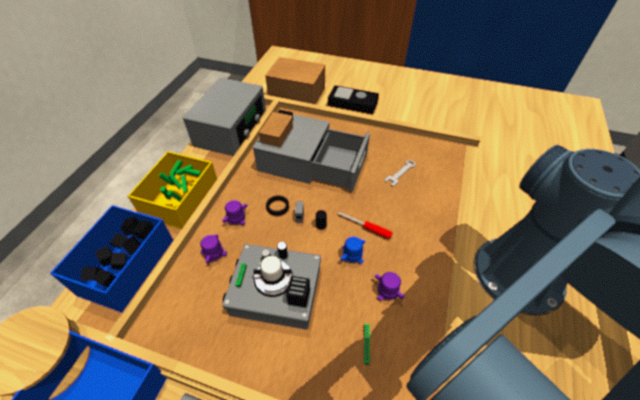

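View pics/top0.png

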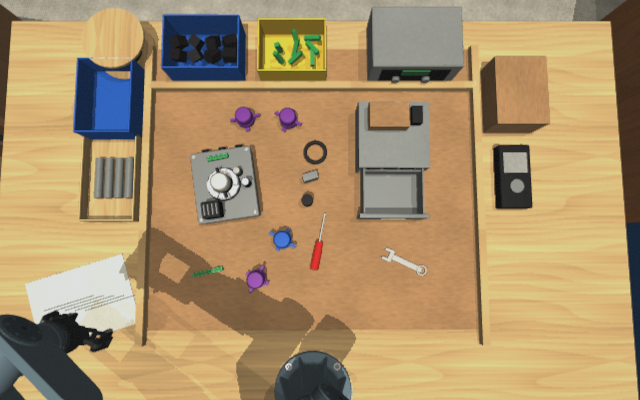

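```bash
python3 - <<'E'
from bench import ctrl
import numpy as np
for t in ["beacon","ear","lens","release_top","enclosure","drawer_front","drawer_floor","cabinet","capacitor","relay","strip_on_lid","mount"]:
    for n in ("side","top"):
        try: print(t,n,[(np.round(d["point"],3).tolist(),round(d["score"],2)) for d in ctrl.recognise(n,t)])
        except Exception as e: print(t,n,e)
print(ctrl.get_obs()["time_s"])
E
```

```text
beacon side [([0.325, 0.182, 0.059], 0.91), ([0.589, 0.267, 0.134], 0.82), ([0.79, 0.093, 0.049], 0.66), ([0.79, 0.218, 0.053], 0.63), ([0.431, 0.107, 0.054], 0.62)]
beacon top [([0.587, 0.248, 0.136], 0.61), ([0.79, 0.199, 0.064], 0.61), ([0.786, 0.073, 0.062], 0.58), ([0.325, 0.156, 0.063], 0.57)]
ear side [([0.435, 0.101, 0.053], 0.93), ([0.793, 0.213, 0.054], 0.85), ([0.587, 0.261, 0.134], 0.61), ([0.32, 0.178, 0.057], 0.6), ([0.787, 0.085, 0.048], 0.57), ([0.553, 0.03, 0.044], 0.57)]
ear top [([0.591, 0.249, 0.138], 0.86), ([0.322, 0.159, 0.062], 0.76), ([0.793, 0.198, 0.062], 0.74), ([0.79, 0.073, 0.065], 0.65), ([0.433, 0.087, 0.065], 0.59)]
lens side [([0.435, 0.106, 0.058], 0.94), ([0.317, 0.178, 0.058], 0.9), ([0.785, 0.084, 0.044], 0.89), ([0.587, 0.264, 0.136], 0.78), ([0.793, 0.213, 0.054], 0.78)]
lens top [([0.589, 0.243, 0.14], 0.93), ([0.788, 0.204, 0.065], 0.9), ([0.321, 0.159, 0.062], 0.84), ([0.792, 0.075, 0.064], 0.64), ([0.431, 0.084, 0.069], 0.57)]
release_top side [([0.629, 0.215, 0.112], 0.6)]
release_top top [([0.63, 0.211, 0.109], 0.44)]
enclosure side [([0.
[... 212 characters left out ...]
.244, 0.134], 0.2)]
drawer_floor side [([0.572, -0.242, 0.051], 0.69)]
drawer_floor top [([0.568, -0.234, 0.017], 0.8)]
cabinet side [([0.659, -0.184, 0.084], 0.94)]
cabinet top [([0.665, -0.227, 0.109], 0.59), ([0.392, -0.014, 0.021], 0.26)]
capacitor side [([0.551, 0.031, 0.047], 0.7)]
capacitor top [([0.549, 0.016, 0.053], 0.68)]
relay side [([0.619, 0.024, 0.051], 0.63)]
relay top [([0.366, -0.268, 0.006], 0.39)]
strip_on_lid side [([0.67, 0.28, 0.085], 0.52), ([0.571, -0.242, 0.048], 0.49)]
strip_on_lid top [([0.668, -0.225, 0.108], 0.7), ([0.666, 0.273, 0.087], 0.4)]
mount side [([0.576, 0.297, 0.072], 0.55), ([0.397, -0.007, 0.024], 0.22)]
mount top [([0.582, 0.247, 0.066], 0.63)]
1.3
```

```bash
python3 - <<'E'
import cv2
a=cv2.imread("pics/top0.png");
cv2.imwrite("pics/z1.png",cv2.resize(a[135:235,180:270],None,fx=6,fy=6,interpolation=cv2.INTER_CUBIC))
cv2.imwrite("pics/z2.png",cv2.resize(a[90:230,340:445],None,fx=4,fy=4,interpolation=cv2.INTER_CUBIC))
a=cv2.imread("pics/side0.png");
cv2.imwrite("pics/z3.png",cv2.resize(a[230:330,215:330],None,fx=6,fy=6,interpolation=cv2.INTER_CUBIC))
cv2.imwrite("pics/z4.png",cv2.resize(a[95:195,245:380],None,fx=5,fy=5,interpolation=cv2.INTER_CUBIC))
E
```

```text
(no output)
```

View pics/z1.png

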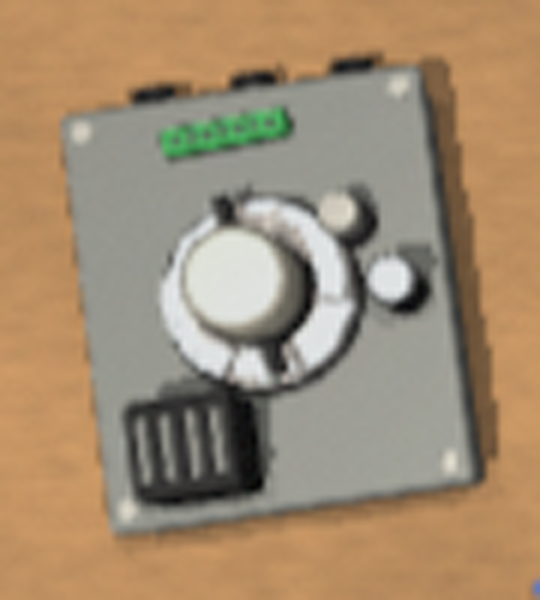

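View pics/z2.png

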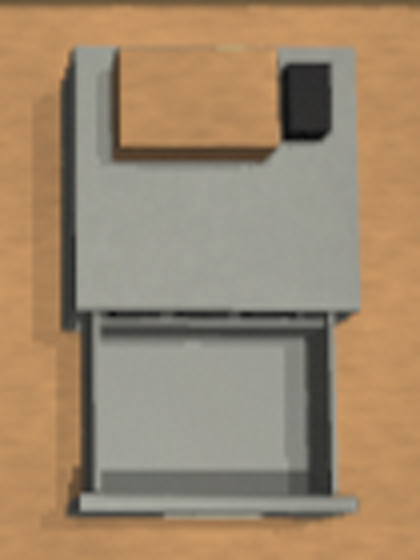

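View pics/z3.png

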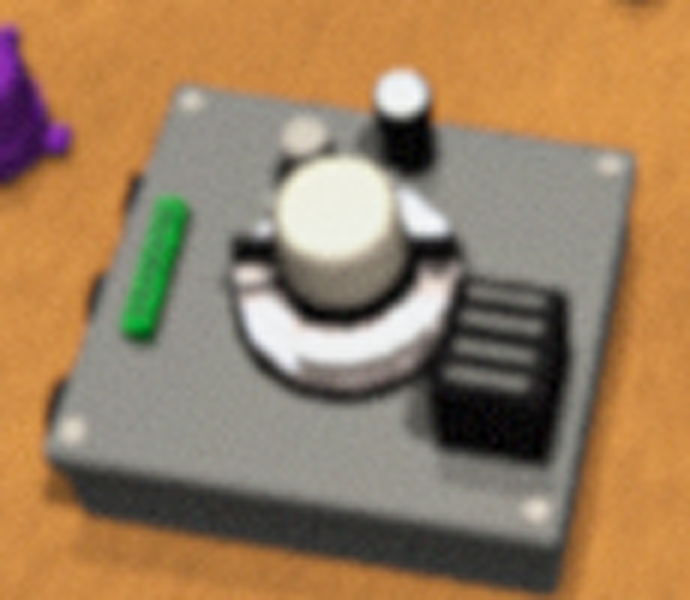

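View pics/z4.png

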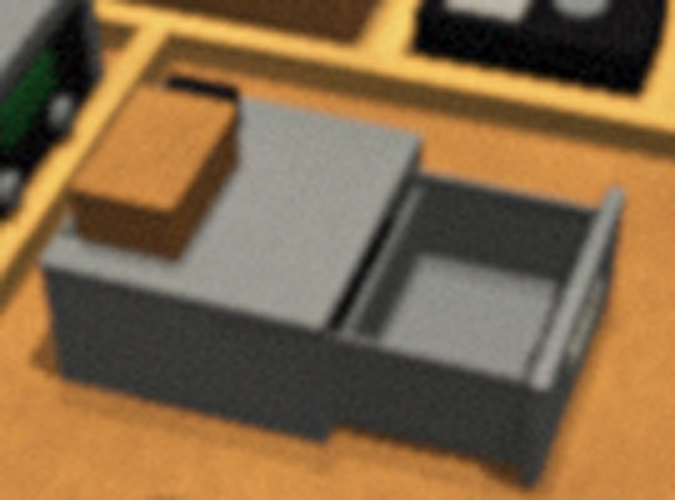

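```bash
cat > fit.py <<'E'
from bench import ctrl
import numpy as np
from scipy.optimize import least_squares
C={n:ctrl.get_calibration(n) for n in("side","top")}
def proj(n,X):
    c=C[n]; p=np.asarray(c["intrinsics"])@(np.asarray(c["R"])@np.asarray(X).T+np.asarray(c["t"])[:,None]); return (p[:2]/p[2]).T
def bp(n,uv,z):
    c=C[n];R=np.asarray(c["R"]);d=R.T@np.linalg.inv(c["intrinsics"])@[*uv,1];o=-R.T@np.asarray(c["t"]);return o+d*(z-o[2])/d[2]
def tri(uvt,uvs):
    A=[];b=[]
    for n,uv in(("top",uvt),("side",uvs)):
        R=np.asarray(C[n]["R"]);d=R.T@np.linalg.inv(C[n]["intrinsics"])@[*uv,1];d/=np.linalg.norm(d);o=-R.T@np.asarray(C[n]["t"])
        P=np.eye(3)-np.outer(d,d);A.append(P);b.append(P@o)
    A=np.vstack(A);b=np.hstack(b);x=np.linalg.lstsq(A,b,rcond=None)[0];return x,np.linalg.norm(A@x-b)
E
cat > f1.py <<'E'
from fit import *
T=lambda u,v:(180+u/6-.4,135+v/6-.4)
S=lambda u,v:(215+u/6-.4,230+v/6-.4)
T2=lambda u,v:(340+u/4-.4,90+v/4-.4)
S2=lambda u,v:(245+u/5-.4,95+v/5-.4)
for nm,a,b in [("lens",T(233,282),S(338,198)),("rel",T(343,211),S(305,135)),("can",T(392,280),S(402,95)),("lid+x-y",T(420,65),S(185,88)),("lid-x-y",T(483,477),S(635,150)),("lid-x+y",T(115,533),S(555,545)),("lid+x+y",T(62,120),S(50,462)),
 ("pan+y",T2(78,513),S2(543,385)),("pan-y",T2(357,513),S2(622,190)),("carc+y",T2(77,310),S2(330,330)),("carc-y",T2(358,312),S2(420,137)),("carcback+y",T2(77,47),S2(45,265)),("ear+x",T(222,207),S(250,247)),("ear-x",T(275,357),S(435,247))]:
    x,r=tri(a,b); print(nm,np.round(x,4),round(r,4))
# model fits
R2=lambda a:np.array([[np.cos(a),-np.sin(a)],[np.sin(a),np.cos(a)]])
def encl(p):
    x,y,a,ox,oy=p
    L=[(ox+.103,oy-.088,.07),(ox-.103,oy-.088,.07),(ox-.103,oy+.088,.07),(ox+.103,oy+.088,.07),(0,0,.141),(.0286,-.0458,.110),(-.008,-.067,.118)]
    L=np.array(L); L[:,:2]=L[:,:2]@R2(a).T+[x,y]; return L
ot=np.array([T(420,65),T(483,477),T(115,533),T(62,120),T(233,282),T(343,211),T(392,280)])
os=np.array([S(185,88),S(635,150),S(555,545),S(50,462),S(338,198),S(305,135),S(402,95)])
for w in((1,1),(1,0),(0,1)):
    f=lambda p:np.r_[w[0]*(proj("top",encl(p))-ot).ravel(),w[1]*(proj("side",encl(p))-os).ravel()]
    s=least_squares(f,[.58,.245,.15,0,0]); print("encl",w,np.round(s.x,4),np.round(s.fun,1).tolist())
def cab(p):
    x,y,a,q=p
    L=np.array([(-.05-.012-q+0.1,.098,.098),(-.05-.012-q+.1,-.098,.098),(.05,.1,.106),(.05,-.1,.106),(.24,.1,.106)])
    L[:2,0]=.05-.012-q
    L[:,:2]=L[:,:2]@R2(a).T+[x,y]; return L
ot2=np.array([T2(78,513),T2(357,513),T2(77,310),T2(358,312),T2(77,47)])
os2=np.array([S2(543,385),S2(622,190),S2(330,330),S2(420,137),S2(45,265)])
for w in((1,1),(1,0),(0,1)):
    f=lambda p:np.r_[w[0]*(proj("top",cab(p))-ot2).ravel(),w[1]*(proj("side",cab(p))-os2).ravel()]
    s=least_squares(f,[.58,-.23,0,.13]); print("cab",w,np.round(s.x,4),np.round(s.fun,1).tolist())
E
python3 f1.py
```

```text
lens [0.5897 0.2549 0.1477] 0.0026
rel [0.6276 0.2127 0.1097] 0.0018
can [0.594  0.1879 0.1194] 0.0021
lid+x-y [0.7051 0.184  0.0662] 0.0002
lid-x-y [0.506  0.1515 0.0664] 0.0019
lid-x+y [0.4796 0.3264 0.0676] 0.002
lid+x+y [0.6785 0.3572 0.0658] 0.0002
pan+y [ 0.4948 -0.1284  0.104 ] 0.0048
pan-y [ 0.4941 -0.3243  0.0988] 0.0039
carc+y [ 0.6331 -0.1298  0.1071] 0.0012
carc-y [ 0.6348 -0.3269  0.1063] 0.0035
carcback+y [ 0.8242 -0.1323  0.1044] 0.0005
ear+x [0.6278 0.2682 0.1118] 0.0002
ear-x [0.5589 0.2432 0.1082] 0.0012
encl (1, 1) [0.592  0.2542 0.154  0.     0.001 ] [-0.2, -0.9, -0.6, 0.3, -0.3, 0.5, -0.7, -0.9, 0.6, -1.2, -0.4, -0.3, 0.3, -0.6, -1.0, -1.0, 1.3, -0.1, 1.9, 0.1, -1.1, -0.7, 0.3, 1.1, 0.5, 0.2, 0.7, 0.0]
encl (1, 0) [ 0.59    0.2547  0.155   0.001  -0.001 ] [0.2, -0.7, -0.1, 0.5, 0.2, 0.8, -0.3, -0.6, 0.4, -0.4, -0.6, 0.3, 0.1, 0.1, -0.0, -0.0, 0.0, -0.0, 0.0, -0.0, -0.0, -0.0, 0.0, 0.0, 0.0, 0.0, 0.0, 0.0]
encl (0, 1) [ 0.5937  0.2534  0.1534 -0.001   0.0029] [-0.0, -0.0, -0.0, 0.0, -0.0, 0.0, -0.0, -0.0, 0.0, -0.0, -0.0, -0.0, 0.0, -0.0, -1.3, -0.8, 1.1, 0.2, 1.5, 0.4, -1.5, -0.4, -0.2, 0.6, 0.1, -0.2, 0.2, -0.4]
cab (1, 1) [ 0.5835 -0.2288 -0.0066  0.127 ] [0.2, -1.2, 0.4, -0.9, -0.2, -0.0, 0.6, -0.2, -0.6, -0.1, 1.0, 1.2, 1.0, -0.1, -0.7, 0.3, 1.5, -0.1, -0.5, -0.0]
cab (1, 0) [ 0.5832 -0.2284 -0.0108  0.1295] [-0.1, -0.3, 0.2, 0.3, -0.3, -0.1, 0.5, 0.1, -0.4, -0.1, 0.0, 0.0, 0.0, 0.0, -0.0, 0.0, 0.0, -0.0, -0.0, -0.0]
cab (0, 1) [ 0.5842 -0.2301  0.0039  0.1238] [0.0, -0.0, 0.0, -0.0, 0.0, 0.0, 0.0, -0.0, -0.0, 0.0, 0.3, 0.4, -0.3, -0.8, -0.5, 0.1, 1.0, -0.3, -0.5, 0.2]
```

```bash
cat > h.py <<'E'
from bench import ctrl
import numpy as np
from scipy.spatial.transform import Rotation as Ro
def st():
    o=ctrl.get_obs(); w,x,y,z=o["eef_rot"]; R=Ro.from_quat([x,y,z,w]); return o,R
def jaw(R): v=R.as_matrix()[:,0]; return np.degrees(np.arctan2(v[1],v[0]))
def to(pos,jawdeg=None):
    """print total shift in tool axes (shares of .05) and total turn (shares of .12)"""
    o,R=st(); M=R.as_matrix(); d=M.T@(np.array(pos)-o["eef_pos"])/.05
    print("t",round(o["time_s"],2),"pos",np.round(o["eef_pos"],4),"jaw",round(jaw(R),1),"ydir",np.round(M[:,1],3),"F",np.round(o["wrist_force"],1),"open",round(o["opening"],3),"q6",np.round(o["q"],2))
    print("shift shares",np.round(d,3))
    if jawdeg is not None:
        a=np.radians(jawdeg); x=np.array([np.cos(a),np.sin(a),0]); y=np.array([0,0,-1.]); T=np.c_[x,y,np.cross(x,y)]
        print("turn shares",np.round((R.inv()*Ro.from_matrix(T)).as_rotvec()/.12,3))
E
python3 -c "
from h import *
to([.627,.2132,.2],44)
to([.627,.2132,.2],44-180)
print(st()[1].as_matrix().round(3))"
```

```text
t 1.3 pos [0.2338 0.5253 0.2031] jaw 66.0 ydir [-0.  0. -1.] F [ 0.   0.1 -0.1] open 1.001 q6 [ 0.95  0.18  1.61  0.    1.35 -0.21]
shift shares [-2.505  0.062 -9.723]
turn shares [-0.   3.2  0. ]
t 1.3 pos [0.2338 0.5253 0.2031] jaw 66.0 ydir [-0.  0. -1.] F [ 0.   0.1 -0.1] open 1.001 q6 [ 0.95  0.18  1.61  0.    1.35 -0.21]
shift shares [-2.505  0.062 -9.723]
turn shares [ 0.000e+00 -2.298e+01  1.000e-03]
[[ 0.407 -0.    -0.914]
 [ 0.914  0.     0.407]
 [ 0.    -1.     0.   ]]
```

Request:
apply_moves:
  plan: "-.21 0 -.81 0 0 0 0; -.21 0 -.81 0 0 0 0; -.21 0 -.81 0 0 0 0; -.21 0 -.81 0 0 0 0; -.21 0 -.81 0 0 0 0"

```text
time_s: 1.8
eef_pos: [0.3986, 0.3939, 0.2033]
eef_rot: [0.593, -0.593, -0.385, 0.385]
wrist_force: [0.6, 0.3, 0.0]
opening: 0.141
```

Request:
apply_moves:
  plan: "-.21 0 -.81 0 0 0 0; -.21 0 -.81 0 0 0 0; -.21 0 -.81 0 0 0 0; -.21 0 -.81 0 0 0 0; -.21 0 -.81 0 0 0 0"

```text
time_s: 2.3
eef_pos: [0.5624, 0.2634, 0.2032]
eef_rot: [-0.593, 0.593, 0.385, -0.385]
wrist_force: [-0.2, -0.4, 0.4]
opening: -0.001
```

Request:
apply_moves:
  plan: "-.2 0 -.81 0 0 0 0; -.2 0 -.81 0 0 0 0; 0 0 0 0 1 0 0; 0 0 0 0 1 0 0; 0 0 0 0 1 0 0"

```text
time_s: 2.8
eef_pos: [0.6273, 0.2129, 0.2027]
eef_rot: [0.653, -0.653, -0.271, 0.271]
wrist_force: [-0.8, 0.3, -0.6]
opening: -0.003
```

```bash
python3 -c "
from h import *
to([.627,.2132,.125],44)"
```

```text
t 2.8 pos [0.6273 0.2129 0.2027] jaw 45.0 ydir [-0.001 -0.    -1.   ] F [-0.8  0.3 -0.6] open -0.003 q6 [ 0.15  0.37  1.37  0.    1.4  -0.64]
shift shares [0.002 1.554 0.008]
turn shares [-0.003  0.151 -0.004]
```

Request:
apply_moves:
  plan: "0 .5 0 0 .15 0 0; 0 .5 0 0 0 0 0; 0 .5 0 0 0 0 0; 0 0 0 0 0 0 0; 0 0 0 0 0 0 0"

```text
time_s: 3.3
eef_pos: [0.6269, 0.2134, 0.1281]
eef_rot: [0.655, -0.655, -0.267, 0.267]
wrist_force: [-0.1, 0.4, -0.0]
opening: -0.001
```

```bash
cat > look.py <<'E'
import sys,cv2,numpy as np
from bench import ctrl
tag=sys.argv[1]
bx={"top":tuple(map(int,sys.argv[2].split(","))),"side":tuple(map(int,sys.argv[3].split(",")))}
out=[]
for n in("top","side"):
    im=ctrl.camera(n)[:,:,::-1]; cv2.imwrite(f"pics/{tag}_{n}_full.png",im)
    x0,x1,y0,y1=bx[n]; c=im[y0:y1,x0:x1]; f=400/max(c.shape[:2]); c=cv2.resize(c,None,fx=f,fy=f,interpolation=cv2.INTER_CUBIC)
    p=np.zeros((400,400,3),np.uint8); p[:c.shape[0],:c.shape[1]]=c; out.append(p)
cv2.imwrite(f"pics/{tag}.png",np.hstack(out))
E
python3 look.py a 180,270,135,225 220,320,220,320; python3 -c "
from h import *
to([.627,.2132,.1115],44)"
```

```text
t 3.4 pos [0.6282 0.2137 0.13  ] jaw 44.3 ydir [ 0.003  0.    -1.   ] F [ 1.  -0.3  1.1] open 0.001 q6 [ 0.15  0.44  1.43 -0.    1.27 -0.62]
shift shares [-0.025  0.371  0.01 ]
turn shares [0.014 0.051 0.019]
```

View pics/a.png

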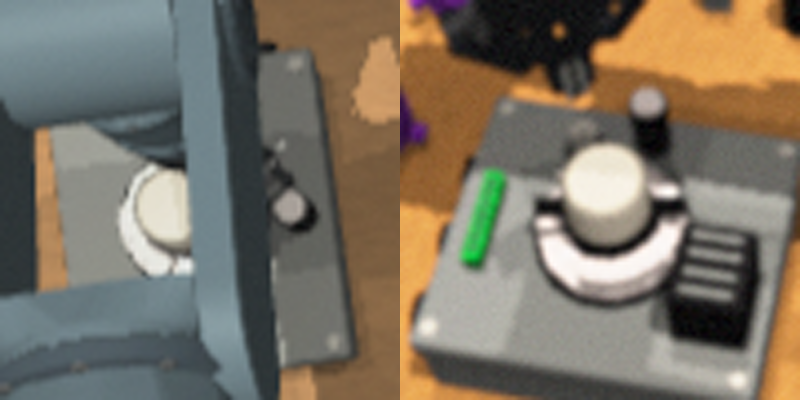

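```bash
python3 -c "
from fit import *
p=proj('side',[[.6282,.2137,.119],[.6282,.2137,.13],[.627,.2132,.110]]);print(p,(p-[220,220])*4+[400,0])"; python3 - <<'E'
import cv2
a=cv2.imread("pics/a_side_full.png")
cv2.imwrite("pics/a2.png",cv2.resize(a[200:290,220:310],None,fx=8,fy=8,interpolation=cv2.INTER_CUBIC)[:600])
E
```

```text
[[265.13469119 250.37010867]
 [264.59185653 247.89669728]
 [266.10354116 252.32554511]] [[580.53876477 121.48043469]
 [578.36742613 111.58678913]
 [584.41416463 129.30218044]]
```

View pics/a2.png

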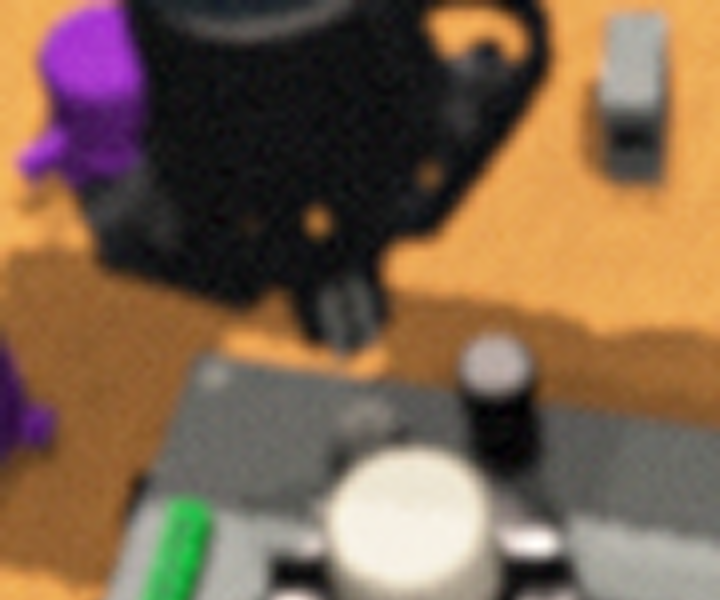

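```bash
python3 -c "
from fit import *
for z in(.11,.12,.13,.14,.15): print(z,bp('side',(263,243),z).round(4))
for n in C: print(n,-np.asarray(C[n]['R']).T@np.asarray(C[n]['t']))"
```

```text
0.11 [0.6455 0.1906 0.11  ]
0.12 [0.6415 0.1963 0.12  ]
0.13 [0.6376 0.202  0.13  ]
0.14 [0.6337 0.2077 0.14  ]
0.15 [0.6298 0.2134 0.15  ]
side [0.34991447 0.62161732 0.86612721]
top [ 0.43198138 -0.00277383  1.29517486]
```

```bash
python3 look.py b 180,270,135,225 220,310,200,290; python3 -c "
from h import *
to([.627,.2132,.1115],44)"
```

```text
t 3.5 pos [0.6282 0.2137 0.1301] jaw 44.3 ydir [ 0.003  0.001 -1.   ] F [0.6 0.  0.1] open 0.0 q6 [ 0.15  0.44  1.43  0.    1.27 -0.62]
shift shares [-0.026  0.373  0.01 ]
turn shares [0.015 0.051 0.022]
```

View pics/b.png

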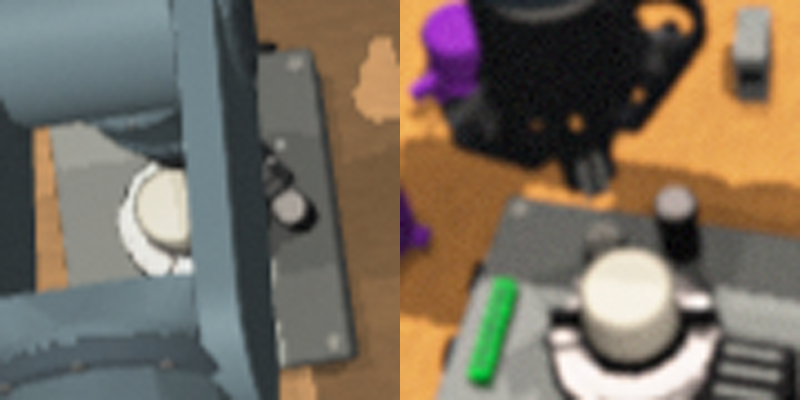

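```bash
python3 - <<'E'
from fit import *
import cv2
p=proj('top',[[.6282,.2137,.119],[.628,.2137,.15],[.6415,.1963,.12],[.627,.2132,.110]]);print(p.round(1),((p-[180+15,135])*7).round())
a=cv2.imread("pics/b_top_full.png"); b=cv2.imread("pics/top0.png")
f=lambda a:cv2.resize(a[135:195,210:265],None,fx=7,fy=7,interpolation=cv2.INTER_CUBIC)
cv2.imwrite("pics/b2.png",np.hstack([f(a),f(b)])); print(((p-[210,135])*7).round())
E
```

```text
[[235.7 168.6]
 [233.6 166.8]
 [242.  163.8]
 [236.4 169.5]] [[285. 235.]
 [270. 222.]
 [329. 201.]
 [290. 242.]]
[[180. 235.]
 [165. 222.]
 [224. 201.]
 [185. 242.]]
```

View pics/b2.png

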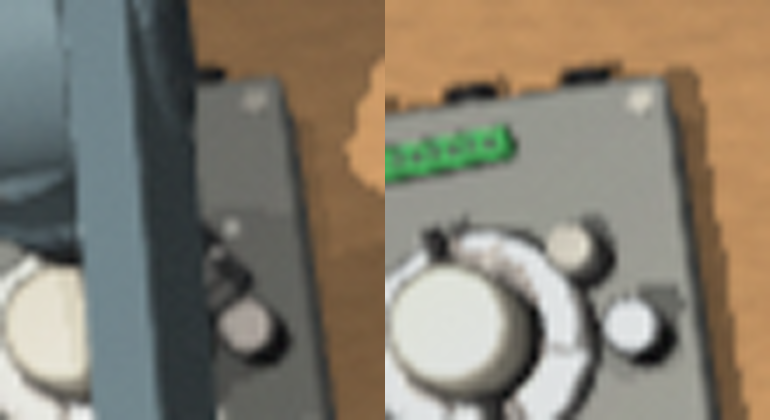

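Request:
apply_moves:
  plan: "-.02 .1 .01 0 0 0 0; 0 .07 0 0 0 0 0; 0 0 0 0 0 0 0; 0 0 0 0 0 0 0; 0 .05 0 0 0 0 0"

```text
time_s: 4.0
eef_pos: [0.6263, 0.2132, 0.1175]
eef_rot: [-0.655, 0.655, 0.267, -0.267]
wrist_force: [1.1, -1.0, -0.3]
opening: 0.004
```

Request:
apply_moves:
  plan: "0 .05 0 0 0 0 0; 0 .05 0 0 0 0 0; 0 .05 0 0 0 0 0; 0 0 0 0 0 0 0; 0 0 0 0 0 0 0"

```text
time_s: 4.5
eef_pos: [0.6258, 0.2131, 0.1094]
eef_rot: [0.655, -0.655, -0.267, 0.267]
wrist_force: [0.2, -0.5, 0.0]
opening: -0.001
```

```bash
python3 look.py c 180,270,135,225 220,310,200,290; python3 -c "
from h import *
to([.627,.2132,.1115],44)"
```

```text
t 4.6 pos [0.626  0.2132 0.1097] jaw 44.3 ydir [ 0.  0. -1.] F [-0.3  0.4  1. ] open -0.001 q6 [ 0.15  0.46  1.45  0.    1.24 -0.62]
shift shares [ 0.014 -0.036 -0.013]
turn shares [0.001 0.05  0.001]
```

View pics/c.png

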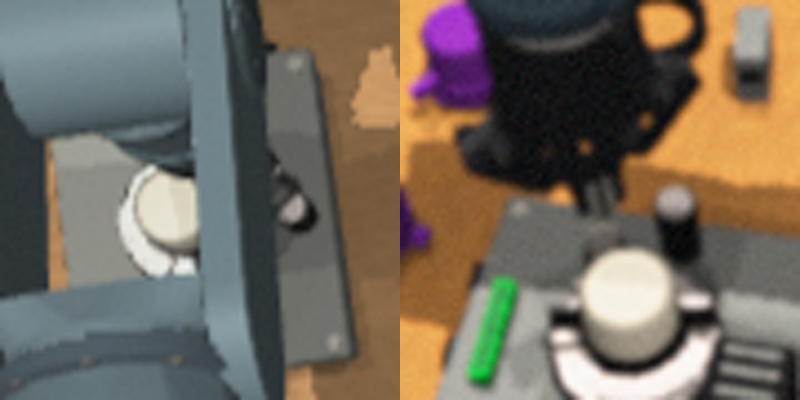

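```bash
python3 -c "
from fit import *
for z in(.1,.11,.12,.13,.14): print(z,bp('side',(265,248),z).round(4))
import cv2
a=cv2.imread('pics/c_side_full.png')
cv2.imwrite('pics/c2.png',cv2.resize(a[225:275,240:300],None,fx=12,fy=12,interpolation=cv2.INTER_CUBIC))"
```

```text
0.1 [0.6384 0.197  0.1   ]
0.11 [0.6347 0.2026 0.11  ]
0.12 [0.6309 0.2081 0.12  ]
0.13 [0.6271 0.2137 0.13  ]
0.14 [0.6234 0.2192 0.14  ]
```

View pics/c2.png

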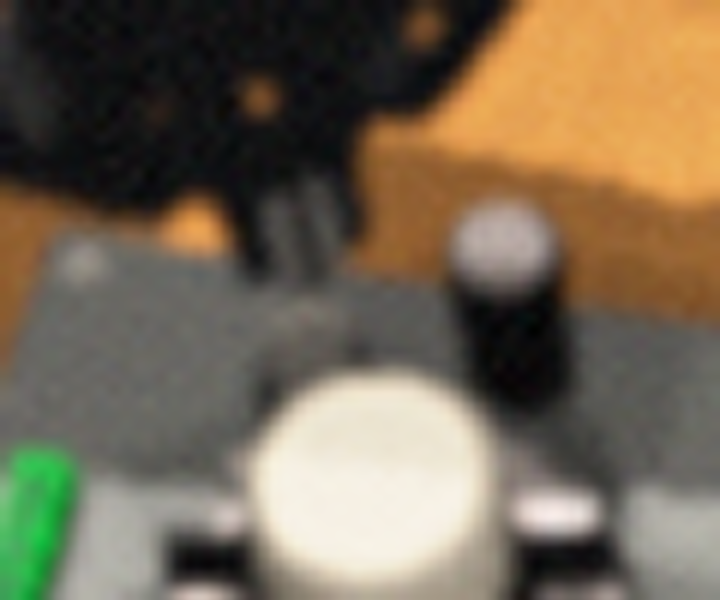

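Request:
apply_moves:
  plan: ".02 .06 -.01 0 0 0 0; 0 .05 0 0 0 0 0; 0 .05 0 0 0 0 0; 0 .05 0 0 0 0 0; 0 0 0 0 0 0 0"

```text
time_s: 5.1
eef_pos: [0.6266, 0.2134, 0.0984]
eef_rot: [0.655, -0.655, -0.267, 0.267]
wrist_force: [-0.5, 0.1, -0.8]
opening: 0.001
```

Request:
apply_moves:
  plan: "0 .05 0 0 0 0 0; 0 .05 0 0 0 0 0; 0 .05 0 0 0 0 0; 0 0 0 0 0 0 0; 0 0 0 0 0 0 0"

```text
time_s: 5.6
eef_pos: [0.6269, 0.2135, 0.0915]
eef_rot: [0.655, -0.655, -0.267, 0.267]
wrist_force: [0.2, -0.3, 0.4]
opening: 0.004
```

```bash
python3 look.py d 180,270,135,225 240,300,220,280
```

```text
(no output)
```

View pics/d.png

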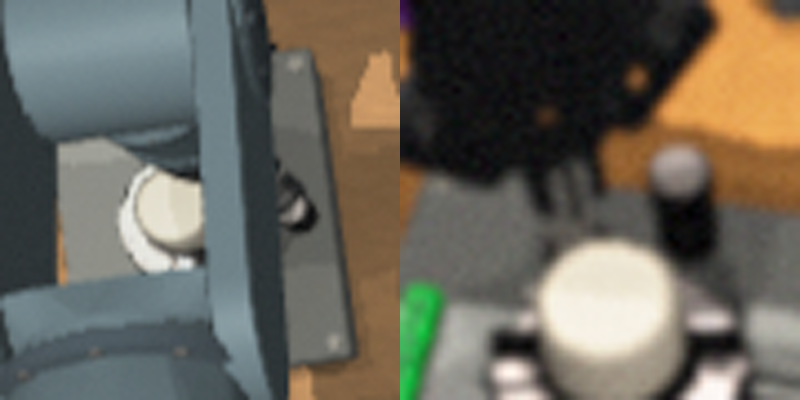

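Request:
apply_moves:
  plan: "0 0 0 0 0 0 0; 0 .04 0 0 0 0 0; 0 .04 0 0 0 0 0; 0 .04 0 0 0 0 0; 0 .04 0 0 0 0 0"

```text
time_s: 6.2
eef_pos: [0.6269, 0.2135, 0.0833]
eef_rot: [0.655, -0.655, -0.267, 0.267]
wrist_force: [-0.2, -0.3, 0.2]
opening: -0.005
```

```bash
python3 look.py e 180,270,135,225 240,300,220,280;python3 -c "
from h import *
to([.627,.2132,.1115],44)"
```

```text
t 6.3 pos [0.6266 0.2135 0.083 ] jaw 44.3 ydir [-0.001 -0.    -1.   ] F [0.3 0.2 0.2] open -0.005 q6 [ 0.15  0.49  1.46 -0.    1.19 -0.62]
shift shares [ 0.001 -0.57  -0.008]
turn shares [-0.004  0.051 -0.006]
```

View pics/e.png

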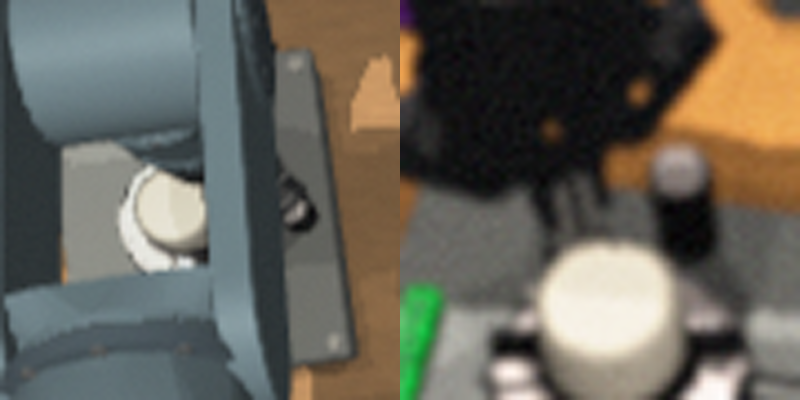

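```bash
python3 - <<'E'
import cv2,numpy as np
f=lambda n:cv2.resize(cv2.imread(n)[240:272,250:282],(390,390),interpolation=cv2.INTER_CUBIC)
g=lambda n:np.clip(f(n).astype(float)*1.5,0,255).astype(np.uint8)
cv2.imwrite("pics/e2.png",np.hstack([f("pics/side0.png"),g("pics/e_side_full.png")]))
from fit import *
print(((proj('side',[[.627,.2132,.110],[.627,.2132,.102],[.627,.2132,.074]])-[250,240])*390/32).round())
E
```

```text
[[196. 150.]
 [201. 171.]
 [217. 244.]]
```

View pics/e2.png

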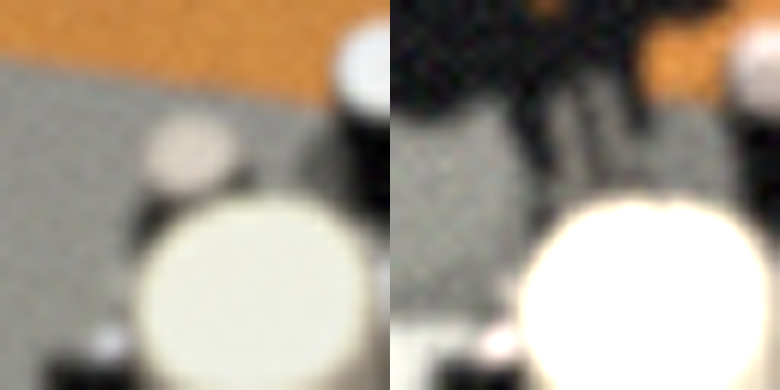

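Request:
apply_moves:
  plan: "0 .03 0 0 0 0 0; 0 .03 0 0 0 0 0; 0 .03 0 0 0 0 0; 0 .03 0 0 0 0 0; 0 .03 0 0 0 0 0"

```text
time_s: 6.8
eef_pos: [0.6272, 0.2135, 0.0764]
eef_rot: [-0.655, 0.655, 0.267, -0.267]
wrist_force: [-0.9, -0.6, 4.5]
opening: -0.003
```

Request:
apply_moves:
  plan: "0 .03 0 0 0 0 0; 0 .03 0 0 0 0 0; 0 .03 0 0 0 0 0; 0 0.02 0 0 0 0 0; 0 0.02 0 0 0 0 0"

```text
time_s: 7.3
eef_pos: [0.6278, 0.2135, 0.0734]
eef_rot: [-0.654, 0.655, 0.267, -0.266]
wrist_force: [-12.4, -3.8, 29.0]
opening: -0.002
```

Request:
apply_moves:
  plan: "0 -.1 0 0 0 0 0; 0 -.5 0 0 0 0 0; 0 -1 0 0 0 0 0; 0 -1 0 0 0 0 .3; 0 0 0 0 0 0 1"

```text
time_s: 7.8
eef_pos: [0.6317, 0.2144, 0.2085]
eef_rot: [-0.654, 0.656, 0.272, -0.262]
wrist_force: [0.1, 0.2, 1.4]
opening: 0.331
```

```bash
python3 look.py f 180,270,135,225 240,300,220,280;python3 -c "
from h import *
to([.591,.2545,.2],44)
print(ctrl.tcp_to_tips)"
python3 - <<'E'
import cv2,numpy as np
f=lambda n:cv2.resize(cv2.imread(n)[240:272,250:282],(390,390),interpolation=cv2.INTER_CUBIC)
cv2.imwrite("pics/f2.png",np.hstack([f("pics/side0.png"),f("pics/f_side_full.png")]))
E
```

```text
t 7.9 pos [0.6279 0.2137 0.201 ] jaw 44.4 ydir [ 0.003  0.001 -1.   ] F [-0.1  0.  -1.2] open 0.507 q6 [ 0.15  0.37  1.37  0.    1.39 -0.62]
shift shares [0.042 0.019 1.1  ]
turn shares [0.016 0.051 0.023]
0.011
```

View pics/f2.png

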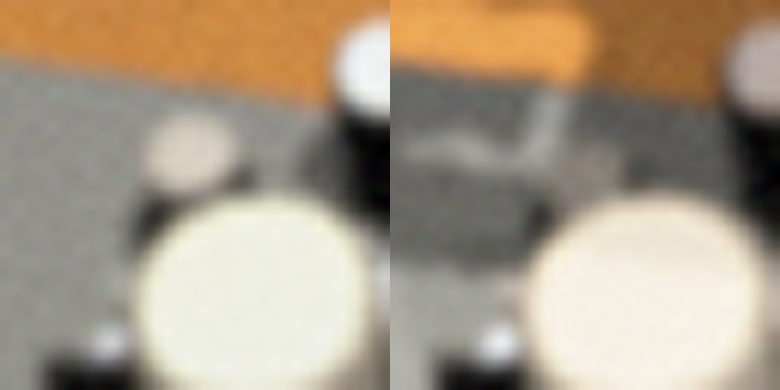

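View pics/f_side_full.png

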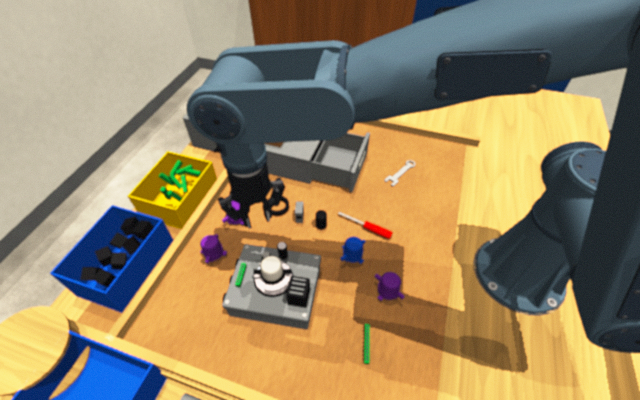

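```bash
python3 - <<'E'
import cv2,numpy as np
from fit import *
a=cv2.imread("pics/f_side_full.png")
cv2.imwrite("pics/f3.png",cv2.resize(a[130:280,195:315],None,fx=4,fy=4,interpolation=cv2.INTER_CUBIC))
for dz in (-.011,0,.0286,.0416,.062,.1,.15,.2): print(dz,((proj('side',[[.629,.2137,.203+dz]])-[195,130])*4).round())
E
```

```text
-0.011 [[264. 412.]]
0 [[262. 400.]]
0.0286 [[255. 370.]]
0.0416 [[252. 355.]]
0.062 [[246. 332.]]
0.1 [[236. 286.]]
0.15 [[222. 219.]]
0.2 [[205. 145.]]
```

View pics/f3.png

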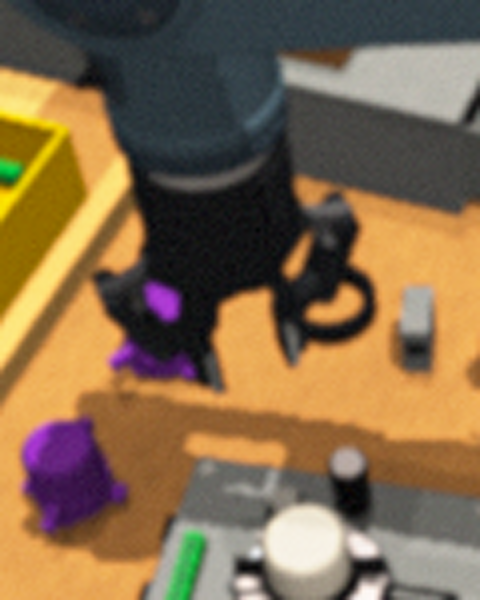

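Request:
apply_moves:
  plan: ".04 0 .55 0 .05 0 1; 0 0 .55 0 0 0 1; 0 .5 0 0 0 0 1; 0 .4 0 0 0 0 1; 0 0 0 0 0 0 1"

```text
time_s: 8.4
eef_pos: [0.5861, 0.2537, 0.1485]
eef_rot: [0.656, -0.655, -0.261, 0.269]
wrist_force: [-0.2, -0.2, -0.8]
opening: 1.001
```

```bash
python3 look.py g 180,270,135,225 230,310,210,290;python3 -c "
from h import *
to([.591,.2545,.088],44)"
```

```text
t 8.5 pos [0.589  0.254  0.1527] jaw 44.0 ydir [-0.004 -0.001 -1.   ] F [ 0.2 -0.5 -0.1] open 0.999 q6 [ 0.22  0.37  1.47  0.    1.3  -0.55]
shift shares [ 0.04   1.294 -0.024]
turn shares [-0.016 -0.001 -0.026]
```

View pics/g.png

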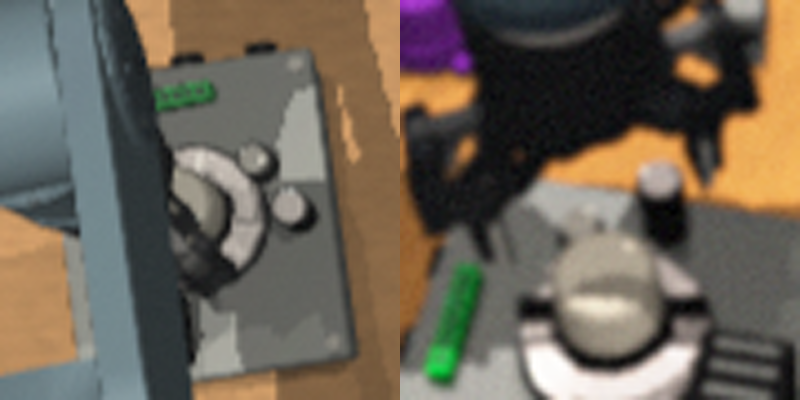

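Request:
apply_moves:
  plan: ".04 .4 -.02 0 0 0 1; 0 .4 0 0 0 0 1; 0 .3 0 0 0 0 1; 0 .15 0 0 0 0 1; 0 0 0 0 0 0 1"

```text
time_s: 9.0
eef_pos: [0.5917, 0.2547, 0.0912]
eef_rot: [0.656, -0.656, -0.264, 0.265]
wrist_force: [-0.2, -1.0, -0.2]
opening: 0.997
```

```bash
python3 look.py h 180,270,135,225 230,310,210,290;python3 -c "
from h import *
from fit import *
to([.591,.2545,.088],44)
o,R=st();x=R.as_matrix()[:,0];t=o['eef_pos']+np.array([0,0,.0416])
print(((proj('side',[t,t+.0425*x,t-.0425*x,[.591,.2545,t[2]]])-[230,210])*5+[400,0]).round())"
```

```text
t 9.1 pos [0.5928 0.2551 0.0929] jaw 44.0 ydir [ 0.001  0.    -1.   ] F [-0.1  0.4  0.3] open 0.995 q6 [ 0.22  0.44  1.51 -0.    1.19 -0.55]
shift shares [-0.034  0.097  0.017]
turn shares [ 0.005 -0.     0.007]
[[605. 277.]
 [518. 312.]
 [691. 242.]
 [610. 277.]]
```

View pics/h.png

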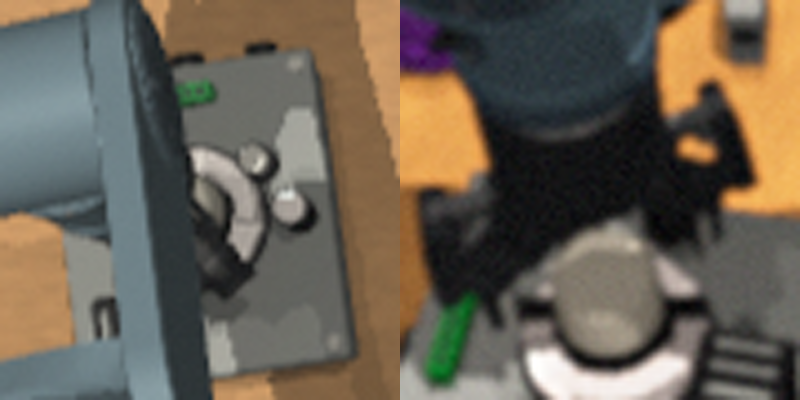

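Request:
apply_moves:
  plan: "-.03 .12 .02 0 0 0 1; 0 0 0 0 0 0 .7; 0 0 0 0 0 0 .6; 0 0 0 0 0 0 .5; 0 0 0 0 0 0 .4"

```text
time_s: 9.6
eef_pos: [0.5911, 0.2549, 0.0869]
eef_rot: [-0.656, 0.656, 0.265, -0.264]
wrist_force: [0.2, 1.0, 2.7]
opening: 0.571
```

Request:
apply_moves:
  plan: "0 0 0 0 0 0 .3; 0 0 0 0 0 0 0.2; 0 0 0 0 0 0 0; 0 0 0 0 0 0 0; 0 0 0 0 0 0 0"

```text
time_s: 10.1
eef_pos: [0.5911, 0.2549, 0.0869]
eef_rot: [-0.656, 0.656, 0.265, -0.264]
wrist_force: [0.7, 1.0, 5.3]
opening: 0.564
```

```bash
python3 look.py i 180,270,135,225 230,310,210,290;python3 -c "
from h import *
to([.591,.2545,.088],44)
print(st()[0]['torque'].round(2))"
```

```text
t 10.2 pos [0.5911 0.2549 0.0869] jaw 44.0 ydir [ 0.002  0.    -1.   ] F [0.7 1.8 5.4] open 0.565 q6 [ 0.22  0.45  1.52  0.    1.18 -0.55]
shift shares [-0.007 -0.022 -0.005]
turn shares [0.006 0.001 0.012]
[ 0.11 -0.06  0.03]
```

View pics/i.png

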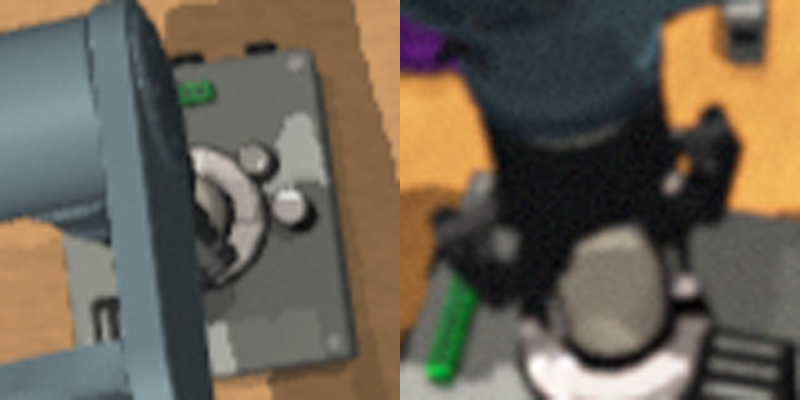

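Request:
apply_moves:
  plan: "0 0 0 0 -.5 0 0; 0 0 0 0 -.8 0 0; 0 0 0 0 -.8 0 0; 0 0 0 0 -.8 0 0; 0 0 0 0 -.8 0 0"

```text
time_s: 10.7
eef_pos: [0.5903, 0.2544, 0.0868]
eef_rot: [-0.58, 0.581, 0.404, -0.404]
wrist_force: [-2.7, -1.0, 8.0]
opening: 0.565
```

```bash
python3 -c "
from h import *
to([.591,.2545,.088],124)
print(st()[0]['torque'].round(2))"
```

```text
t 10.7 pos [0.5903 0.2544 0.0868] jaw 69.7 ydir [-0.    -0.001 -1.   ] F [-2.7 -1.   8. ] open 0.565 q6 [ 0.22  0.45  1.52 -0.    1.18 -0.99]
shift shares [ 0.006 -0.024 -0.013]
turn shares [-4.000e-03 -7.903e+00 -5.000e-03]
[-0.39  0.48 -0.19]
```

Request:
apply_moves:
  plan: "0 0 0 0 -.8 0 0; 0 0 0 0 -.8 0 0; 0 0 0 0 -.8 0 0; 0 0 0 0 -.8 0 0; 0 0 0 0 -.8 0 0"

```text
time_s: 11.2
eef_pos: [0.5906, 0.2541, 0.0868]
eef_rot: [0.468, -0.468, -0.53, 0.53]
wrist_force: [-2.3, -1.9, 7.5]
opening: 0.564
```

Request:
apply_moves:
  plan: "0 0 0 0 -.8 0 0; 0 0 0 0 -.8 0 0; 0 0 0 0 -.8 0 0; 0 0 0 0 -.8 0 0; 0 0 0 0 -.4 0 0"

```text
time_s: 11.7
eef_pos: [0.591, 0.2539, 0.0868]
eef_rot: [0.343, -0.344, -0.618, 0.618]
wrist_force: [-0.9, -2.0, 6.1]
opening: 0.57
```

```bash
python3 look.py j 180,270,135,225 230,310,210,290;python3 -c "
from h import *
to([.591,.2545,.088],124)
print(st()[0]['torque'].round(2))"
```

```text
t 11.8 pos [0.591  0.254  0.0868] jaw 121.8 ydir [ 0.001 -0.001 -1.   ] F [-0.2 -2.4  5.1] open 0.567 q6 [ 0.22  0.45  1.52 -0.    1.18 -1.9 ]
shift shares [ 0.008 -0.025 -0.006]
turn shares [ 0.002 -0.324 -0.011]
[-0.43 -0.03  0.05]
```

View pics/j.png

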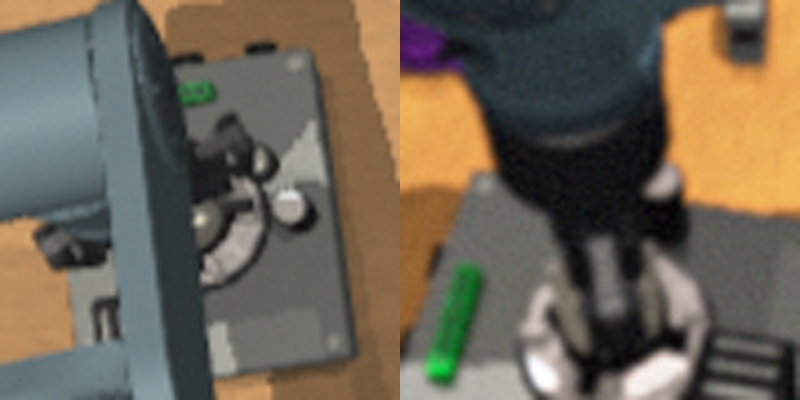

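Request:
apply_moves:
  plan: "0 0 0 0 -.3 0 0; 0 0 0 0 -.2 0 0; 0 0 0 0 -.2 0 0; 0 0 0 0 0 0 0; 0 0 0 0 0 0 0"

```text
time_s: 12.3
eef_pos: [0.5915, 0.2531, 0.0868]
eef_rot: [0.318, -0.319, -0.631, 0.632]
wrist_force: [0.7, -4.2, 5.8]
opening: 0.567
```

```bash
python3 -c "
from h import *
to([.591,.2545,.088],124)
print(st()[0]['torque'].round(2))"
```

```text
t 12.3 pos [0.5915 0.2531 0.0868] jaw 126.4 ydir [ 0.002 -0.002 -1.   ] F [ 0.7 -4.2  5.8] open 0.567 q6 [ 0.22  0.45  1.52 -0.    1.18 -1.98]
shift shares [ 0.027 -0.023 -0.008]
turn shares [ 0.002  0.354 -0.021]
[-0.9  -0.2  -0.49]
```

Request:
apply_moves:
  plan: "0 -.05 0 0 0 0 0; 0 -.05 0 0 0 0 0; 0 -.05 0 0 0 0 0; 0 0 0 0 0 0 0; 0 0 0 0 0 0 0"

```text
time_s: 12.8
eef_pos: [0.59, 0.2527, 0.0914]
eef_rot: [0.319, -0.319, -0.63, 0.632]
wrist_force: [3.2, -4.0, -6.9]
opening: 0.567
```

```bash
python3 look.py k 180,270,135,225 230,310,210,290;python3 -c "
from h import *
to([.591,.2545,.088],124)
print(st()[0]['torque'].round(2))"
```

```text
t 12.9 pos [0.59   0.2527 0.0914] jaw 126.4 ydir [-0.002 -0.003 -1.   ] F [ 3.8 -4.5 -7.1] open 0.563 q6 [ 0.22  0.44  1.51 -0.    1.19 -1.98]
shift shares [ 0.017  0.067 -0.039]
turn shares [-0.027  0.352 -0.009]
[-0.82 -0.88 -0.55]
```

View pics/k.png

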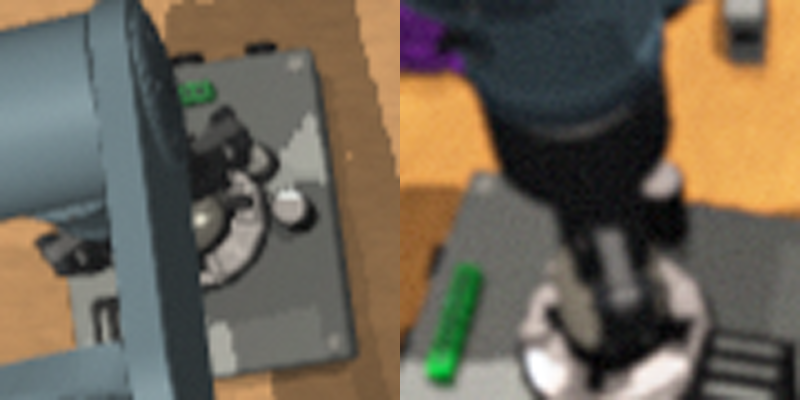

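Request:
apply_moves:
  plan: "0 0 0 0 .2 0 0; 0 0 0 0 .1 0 0; 0 0 0 0 0 0 0; 0 -.05 0 0 0 0 0; 0 0 0 0 0 0 0"

```text
time_s: 13.4
eef_pos: [0.5903, 0.2537, 0.0956]
eef_rot: [0.33, -0.33, -0.625, 0.626]
wrist_force: [2.3, -4.2, -3.2]
opening: 0.562
```

```bash
python3 -c "
from h import *
to([.591,.2545,.088],124)
print(st()[0]['torque'].round(2))"
```

```text
t 13.4 pos [0.5903 0.2537 0.0956] jaw 124.4 ydir [-0.001 -0.002 -1.   ] F [ 2.3 -4.2 -3.2] open 0.562 q6 [ 0.22  0.44  1.51 -0.    1.2  -1.95]
shift shares [ 0.005  0.152 -0.021]
turn shares [-0.013  0.064 -0.007]
[-0.94 -0.48 -0.09]
```

Request:
apply_moves:
  plan: "0 -.05 0 0 0 0 0; 0 -.05 0 0 0 0 0; 0 -.05 0 0 0 0 0; 0 -.05 0 0 0 0 0; 0 0 0 0 0 0 0"

```text
time_s: 13.9
eef_pos: [0.5907, 0.2553, 0.1069]
eef_rot: [-0.329, 0.33, 0.626, -0.625]
wrist_force: [0.4, -0.0, -1.7]
opening: 0.563
```

```bash
python3 look.py l 180,270,135,225 230,310,210,290;python3 -c "
from h import *
to([.591,.2545,.088],124)
print(st()[0]['torque'].round(2))"
```

```text
t 14.0 pos [0.5904 0.2551 0.1064] jaw 124.5 ydir [ 0.  0. -1.] F [-0.7  0.1 -1.1] open 0.561 q6 [ 0.22  0.42  1.5   0.    1.21 -1.95]
shift shares [-0.016  0.368 -0.003]
turn shares [0.004 0.068 0.001]
[ 0.   -0.05  0.02]
```

View pics/l.png

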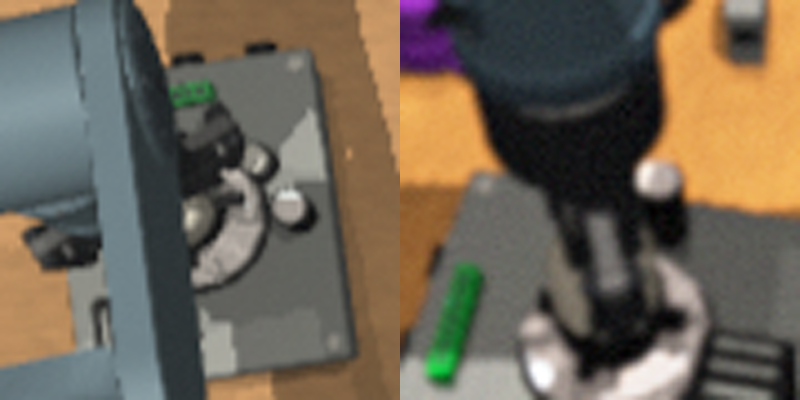

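Request:
apply_moves:
  plan: "0 -.1 0 0 0 0 0; 0 -.3 0 0 0 0 0; 0 -.6 0 0 0 0 0; 0 -.7 0 0 0 0 0; 0 -.5 0 0 0 0 0"

```text
time_s: 14.5
eef_pos: [0.5914, 0.255, 0.2201]
eef_rot: [-0.329, 0.33, 0.627, -0.625]
wrist_force: [0.3, 0.1, -0.8]
opening: 0.566
```

```bash
python3 look.py m 150,350,80,280 200,320,150,330;python3 -c "
from h import *
to([.566,-.229,.218],90)
print(st()[1].as_matrix().round(2))"
```

```text
t 14.6 pos [0.5935 0.2555 0.2228] jaw 124.5 ydir [ 0.01   0.002 -1.   ] F [ 0.6 -0.8 -1.1] open 0.564 q6 [ 0.22  0.31  1.4   0.    1.41 -1.95]
shift shares [-7.678  0.068  5.936]
turn shares [ 0.087  5.011 -0.006]
[[-0.57  0.01 -0.82]
 [ 0.82  0.   -0.57]
 [-0.   -1.   -0.01]]
```

View pics/m.png

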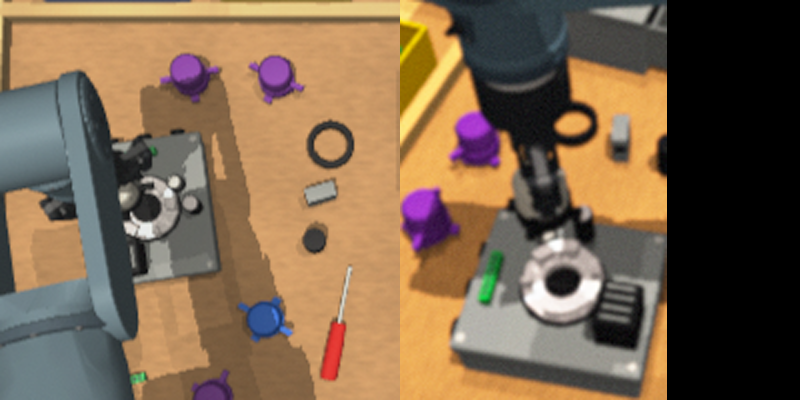

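Request:
apply_moves:
  plan: "0 0 0 0 .8 0 0; 0 0 0 0 1 0 0; 0 0 0 0 1 0 0; 0 0 0 0 1 0 0; 0 0 0 0 1 0 0"

```text
time_s: 15.1
eef_pos: [0.5898, 0.2545, 0.2151]
eef_rot: [0.495, -0.495, -0.505, 0.505]
wrist_force: [0.2, 0.6, -1.2]
opening: 0.566
```

Request:
apply_moves:
  plan: "-.3 0 0 0 .2 0 0; -.6 0 .05 0 0 0 0; -.8 0 .05 0 0 0 0; -.8 0 .05 0 0 0 0; -.8 0 .05 0 0 0 0"

```text
time_s: 15.6
eef_pos: [0.5802, 0.0873, 0.2156]
eef_rot: [0.499, -0.499, -0.501, 0.501]
wrist_force: [0.9, -0.0, -1.1]
opening: 0.564
```

Request:
apply_moves:
  plan: "-.8 0 .05 0 0 0 0; -.8 0 .05 0 0 0 0; -.8 0 .05 0 0 0 0; -.8 0 .05 0 0 0 0; -.8 0 .05 0 0 0 0"

```text
time_s: 16.1
eef_pos: [0.5676, -0.1127, 0.2157]
eef_rot: [0.499, -0.499, -0.501, 0.501]
wrist_force: [0.5, 0.5, -1.8]
opening: 0.567
```

Request:
apply_moves:
  plan: "-.8 0 .05 0 0 0 0; -.7 0 .05 0 0 0 0; -.5 0 0 0 0 0 0; -.2 0 0 0 0 0 0; 0 0 0 0 0 0 0"

```text
time_s: 16.6
eef_pos: [0.5631, -0.2218, 0.2156]
eef_rot: [0.5, -0.5, -0.5, 0.5]
wrist_force: [0.3, 0.5, -1.5]
opening: 0.562
```

```bash
python3 look.py n 340,445,90,230 230,380,60,200;python3 -c "
from h import *
to([.566,-.229,.13],90)"
```

```text
t 16.7 pos [ 0.5635 -0.2196  0.2157] jaw 90.1 ydir [-0.001  0.001 -1.   ] F [-0.7  0.3 -1.8] open 0.566 q6 [-0.57  0.24  1.51  0.    1.39 -2.14]
shift shares [-0.19   1.714 -0.05 ]
turn shares [-0.005  0.017  0.008]
```

View pics/n.png

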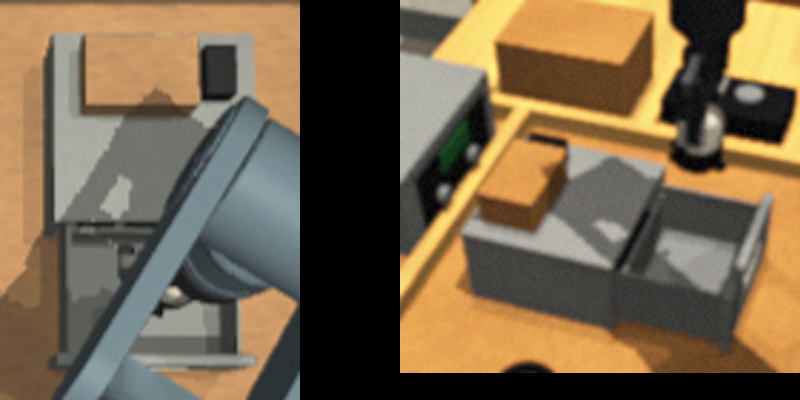

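Request:
apply_moves:
  plan: "-.19 .4 -.05 0 0 0 0; 0 .6 0 0 0 0 0; 0 .6 0 0 0 0 0; 0 .4 0 0 0 0 0; 0 0 0 0 0 0 0"

```text
time_s: 17.2
eef_pos: [0.5642, -0.2266, 0.1125]
eef_rot: [0.502, -0.497, -0.5, 0.501]
wrist_force: [0.3, 0.1, -2.6]
opening: 0.565
```

```bash
python3 look.py o 340,445,90,230 260,380,70,190;python3 -c "
from h import *
from fit import *
to([.566,-.229,.028],90)
p=st()[0]['eef_pos']
print(((proj('side',[p+[0,0,-.0118],p+[0,0,.054]])-[260,70])*400/120+[400,0]).round())"
```

```text
t 17.3 pos [ 0.5667 -0.2287  0.1165] jaw 90.2 ydir [-0.  0. -1.] F [ 0.5 -1.  -1.4] open 0.565 q6 [-0.58  0.35  1.59  0.    1.21 -2.15]
shift shares [-0.007  1.77   0.013]
turn shares [-0.001  0.025  0.003]
[[668. 250.]
 [671. 195.]]
```

View pics/o.png

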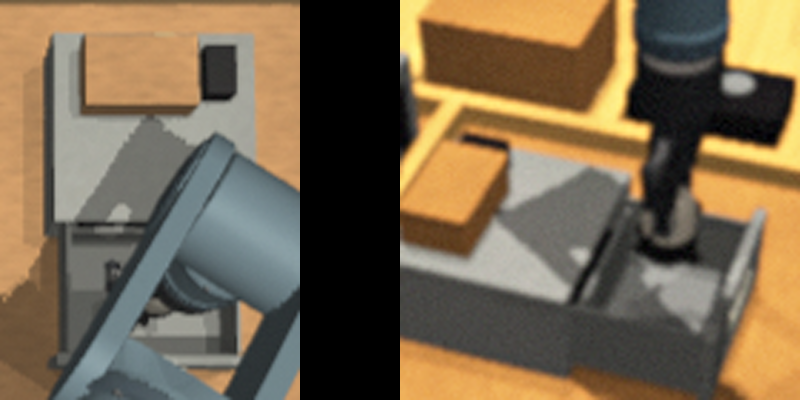

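Request:
apply_moves:
  plan: "0 .4 .01 0 0 0 0; 0 .5 0 0 0 0 0; 0 .4 0 0 0 0 0; 0 .2 0 0 0 0 0; 0 0 0 0 0 0 0"

```text
time_s: 17.8
eef_pos: [0.5659, -0.2294, 0.0411]
eef_rot: [0.5, -0.499, -0.5, 0.5]
wrist_force: [-0.2, -0.3, -0.9]
opening: 0.559
```

Request:
apply_moves:
  plan: "0 .05 0 0 0 0 0; 0 .04 0 0 0 0 0; 0 .04 0 0 0 0 0; 0 .04 0 0 0 0 0; 0 0 0 0 0 0 0"

```text
time_s: 18.3
eef_pos: [0.5658, -0.2298, 0.0325]
eef_rot: [0.5, -0.5, -0.5, 0.5]
wrist_force: [0.2, 0.6, -2.3]
opening: 0.562
```

```bash
python3 look.py p 340,445,90,230 260,380,70,190;python3 -c "
from h import *
from fit import *
to([.566,-.229,.028],90)
p=st()[0]['eef_pos']
print(((proj('side',[p+[0,0,-.0118],p+[0,0,.054]])-[260,70])*400/120+[400,0]).round())"
```

```text
t 18.4 pos [ 0.5659 -0.2299  0.0326] jaw 90.1 ydir [ 0. -0. -1.] F [-1.1 -0.6 -1.7] open 0.568 q6 [-0.58  0.46  1.63 -0.    1.06 -2.15]
shift shares [ 0.018  0.092 -0.002]
turn shares [ 0.    0.01 -0.  ]
[[666. 314.]
 [669. 264.]]
```

View pics/p.png

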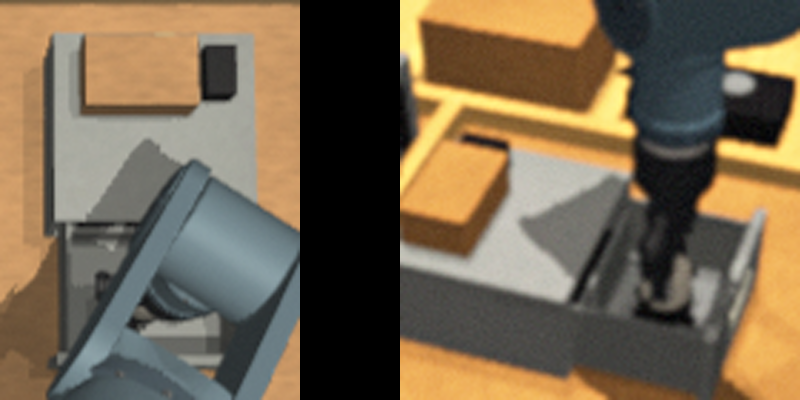

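Still hanging just above the floor; lower slowly to contact.

Request:
apply_moves:
  plan: "0 .03 0 0 0 0 0; 0 .03 0 0 0 0 0; 0 .03 0 0 0 0 0; 0 .03 0 0 0 0 0; 0 0 0 0 0 0 0"

```text
time_s: 18.9
eef_pos: [0.5668, -0.2299, 0.0278]
eef_rot: [-0.499, 0.5, 0.501, -0.5]
wrist_force: [-0.6, 2.2, 5.7]
opening: 0.563
```

Request:
apply_moves:
  plan: "0 0 0 0 0 0 0; 0 0 0 0 0 0 0; 0 0 0 0 0 0 .6; 0 0 0 0 0 0 .65; 0 0 0 0 0 0 .7"

```text
time_s: 19.4
eef_pos: [0.5658, -0.2299, 0.0264]
eef_rot: [0.5, -0.5, -0.5, 0.5]
wrist_force: [0.4, -1.2, -0.7]
opening: 0.698
```

Request:
apply_moves:
  plan: "0 0 0 0 0 0 .8; 0 0 0 0 0 0 .85; 0 0 0 0 0 0 .85; 0 0 0 0 0 0 .85; 0 0 0 0 0 0 .85"

```text
time_s: 19.9
eef_pos: [0.5659, -0.2299, 0.0266]
eef_rot: [0.5, -0.5, -0.5, 0.5]
wrist_force: [0.5, -0.8, -0.3]
opening: 0.846
```

```bash
python3 look.py q 340,445,90,230 290,370,110,190;python3 -c "
from h import *
to([.566,-.229,.2],90)"
```

```text
t 20.0 pos [ 0.5659 -0.2299  0.0266] jaw 90.1 ydir [ 0. -0. -1.] F [-0.6  0.2  0.3] open 0.852 q6 [-0.58  0.47  1.63 -0.    1.05 -2.15]
shift shares [ 1.700e-02 -3.468e+00 -2.000e-03]
turn shares [ 0.    0.01 -0.  ]
```

View pics/q.png

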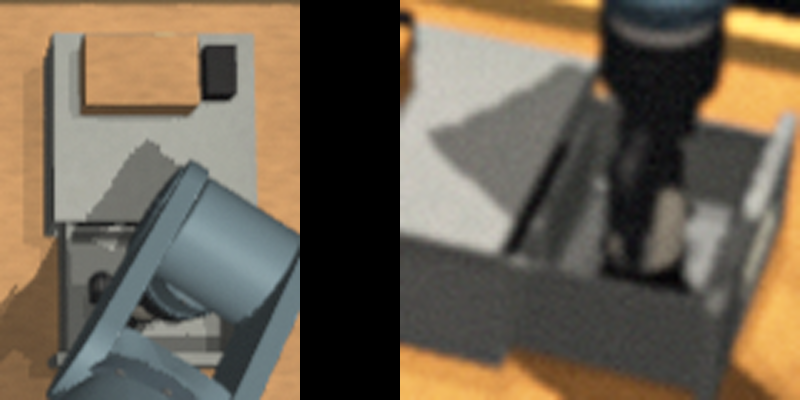

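Request:
apply_moves:
  plan: "0 -.15 0 0 0 0 .85; 0 -.4 0 0 0 0 .85; 0 -.7 0 0 0 0 .85; 0 -.8 0 0 0 0 .85; 0 -.6 0 0 0 0 .85"

```text
time_s: 20.5
eef_pos: [0.5666, -0.2303, 0.1624]
eef_rot: [-0.499, 0.501, 0.501, -0.5]
wrist_force: [0.2, -0.4, 1.1]
opening: 0.852
```

Request:
apply_moves:
  plan: "0 0 .4 0 0 0 .5; 0 0 .7 0 0 0 0; 0 0 .8 0 0 0 0; 0 0 .7 0 0 0 0; 0 0 .3 0 0 0 0"

```text
time_s: 21.0
eef_pos: [0.4185, -0.2295, 0.1594]
eef_rot: [0.5, -0.5, -0.5, 0.5]
wrist_force: [0.3, -0.0, -0.3]
opening: 0.005
```

```bash
python3 look.py r 340,445,90,230 270,390,70,190;python3 -c "
from h import *
to([.425,-.229,.036],90)"
```

```text
t 21.1 pos [ 0.4195 -0.23    0.1597] jaw 90.0 ydir [ 0.    -0.001 -1.   ] F [-0.  -1.   0.3] open 0.001 q6 [-0.75  0.01  1.89 -0.    1.25 -2.32]
shift shares [ 0.021  2.474 -0.109]
turn shares [ 0.002 -0.003 -0.004]
```

View pics/r.png

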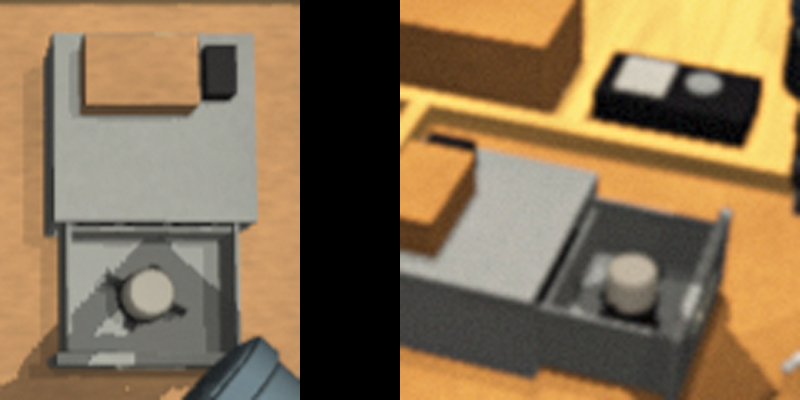

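Request:
apply_moves:
  plan: "0 .4 -.1 0 0 0 0; 0 .7 0 0 0 0 0; 0 .7 0 0 0 0 0; 0 .5 0 0 0 0 0; 0 .17 0 0 0 0 0"

```text
time_s: 21.6
eef_pos: [0.4253, -0.2288, 0.0333]
eef_rot: [0.501, -0.498, -0.5, 0.5]
wrist_force: [1.5, 0.0, 1.4]
opening: -0.003
```

Request:
apply_moves:
  plan: "0 0 -.2 0 0 0 0; 0 0 -.3 0 0 0 0; 0 0 -.25 0 0 0 0; 0 0 -.15 0 0 0 0; 0 0 -.15 0 0 0 0"

```text
time_s: 22.1
eef_pos: [0.4798, -0.2303, 0.0365]
eef_rot: [-0.499, 0.5, 0.5, -0.5]
wrist_force: [-0.7, -0.7, -0.7]
opening: 0.003
```

```bash
python3 look.py s 340,445,90,230 270,390,70,190;python3 -c "
from h import *
to([.6105,-.229,.036],90)"
```

```text
t 22.2 pos [ 0.4796 -0.2302  0.0361] jaw 90.1 ydir [ 0.001 -0.001 -1.   ] F [-0.4 -0.8  0.1] open 0.001 q6 [-0.67  0.3   1.84  0.    1.   -2.24]
shift shares [ 0.018  0.006 -2.618]
turn shares [ 0.009  0.016 -0.006]
```

View pics/s.png

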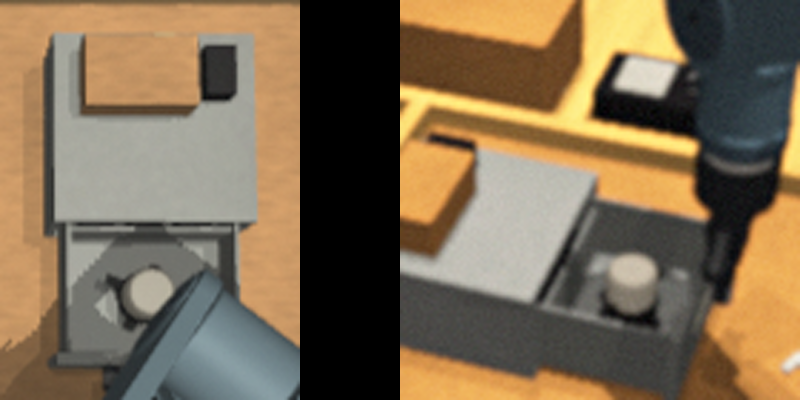

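Request:
apply_moves:
  plan: "0 0 -.06 0 0 0 0; 0 0 -.08 0 0 0 0; 0 0 -.1 0 0 0 0; 0 0 -.12 0 0 0 0; 0 0 -.14 0 0 0 0"

```text
time_s: 22.7
eef_pos: [0.5035, -0.2299, 0.0355]
eef_rot: [0.5, -0.5, -0.5, 0.5]
wrist_force: [-1.4, -0.1, -0.1]
opening: 0.001
```

Request:
apply_moves:
  plan: "0 0 -.14 0 0 0 0; 0 0 -.14 0 0 0 0; 0 0 -.14 0 0 0 0; 0 0 -.14 0 0 0 0; 0 0 -.14 0 0 0 0"

```text
time_s: 23.2
eef_pos: [0.539, -0.23, 0.0356]
eef_rot: [0.5, -0.5, -0.5, 0.5]
wrist_force: [-0.9, -1.7, -0.9]
opening: -0.0
```

Request:
apply_moves:
  plan: "0 0 -.14 0 0 0 0; 0 0 -.14 0 0 0 0; 0 0 -.14 0 0 0 0; 0 0 -.14 0 0 0 0; 0 0 -.14 0 0 0 0"

```text
time_s: 23.7
eef_pos: [0.574, -0.2299, 0.0356]
eef_rot: [0.5, -0.5, -0.5, 0.5]
wrist_force: [-1.5, -1.0, 0.0]
opening: -0.001
```

```bash
python3 look.py t 340,445,90,230 270,390,70,190;python3 -c "
from h import *
to([.6105,-.229,.036],90)"
```

```text
t 23.8 pos [ 0.5748 -0.2298  0.0359] jaw 90.1 ydir [ 0.002 -0.    -1.   ] F [ 1.2 -0.1  0.1] open -0.001 q6 [-0.57  0.47  1.61  0.    1.07 -2.14]
shift shares [ 0.014 -0.001 -0.714]
turn shares [ 0.013  0.013 -0.001]
```

View pics/t.png

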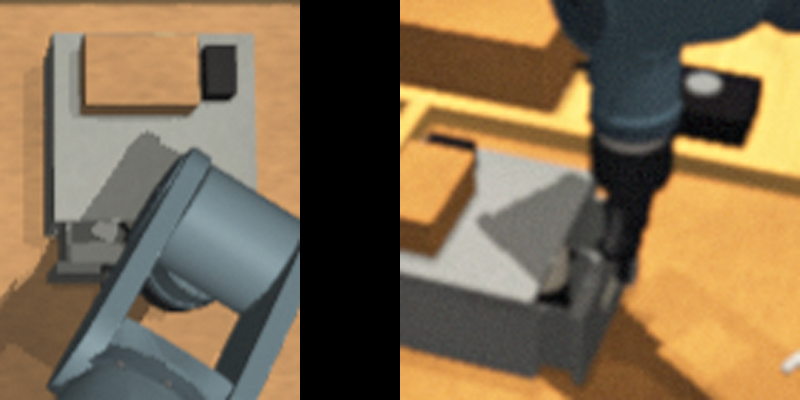

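Request:
apply_moves:
  plan: "0 0 -.1 0 0 0 0; 0 0 -.14 0 0 0 0; 0 0 -.14 0 0 0 0; 0 0 -.12 0 0 0 0; 0 0 -.08 0 0 0 0"

```text
time_s: 24.3
eef_pos: [0.603, -0.2297, 0.0355]
eef_rot: [-0.5, 0.5, 0.5, -0.5]
wrist_force: [-1.8, 0.3, 0.6]
opening: -0.0
```

Request:
apply_moves:
  plan: "0 0 -.05 0 0 0 0; 0 0 -.04 0 0 0 0; 0 0 -.04 0 0 0 0; 0 0 -.04 0 0 0 0; 0 0 -.03 0 0 0 0"

```text
time_s: 24.8
eef_pos: [0.6125, -0.2298, 0.0356]
eef_rot: [0.5, -0.5, -0.5, 0.5]
wrist_force: [-0.8, 0.1, 0.5]
opening: -0.0
```

Request:
apply_moves:
  plan: "0 0 -.03 0 0 0 0; 0 0 -.03 0 0 0 0; 0 0 -.03 0 0 0 0; 0 0 -.03 0 0 0 0; 0 0 -.02 0 0 0 0"

```text
time_s: 25.3
eef_pos: [0.6126, -0.2296, 0.0355]
eef_rot: [0.504, -0.495, -0.497, 0.503]
wrist_force: [-33.0, 0.3, 21.1]
opening: -0.0
```

```bash
python3 look.py u 340,445,90,230 270,390,70,190;python3 -c "
from h import *
to([.6105,-.229,.036],90)"
```

```text
t 25.4 pos [ 0.6125 -0.2296  0.0355] jaw 90.1 ydir [-0.015  0.002 -1.   ] F [-31.2   1.8  20.3] open 0.001 q6 [-0.54  0.54  1.49 -0.01  1.12 -2.11]
shift shares [ 0.012 -0.009  0.041]
turn shares [-0.122  0.012  0.021]
```

View pics/u.png

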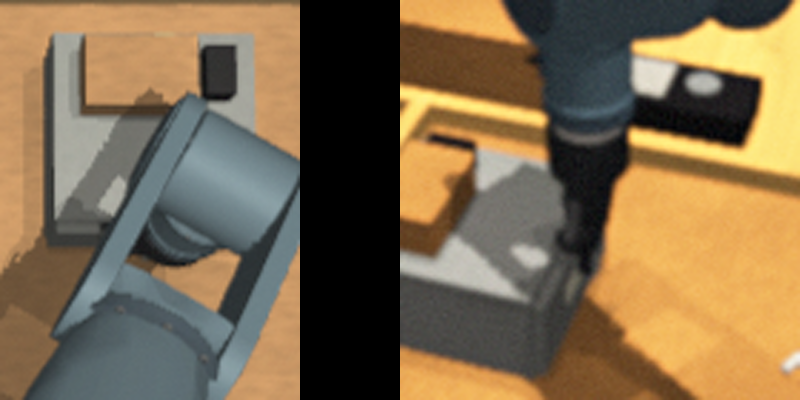

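Request:
apply_moves:
  plan: "0 0 .2 0 0 0 0; 0 0 .5 0 0 0 0; 0 0 .7 0 0 0 0; 0 0 .5 0 0 0 0; 0 0 0 0 0 0 0"

```text
time_s: 25.9
eef_pos: [0.522, -0.2295, 0.0353]
eef_rot: [0.501, -0.499, -0.5, 0.5]
wrist_force: [-0.2, 0.3, -0.5]
opening: -0.001
```

Request:
apply_moves:
  plan: "0 -.4 .3 0 0 0 0; 0 -.8 .7 0 0 0 0; 0 -1 .7 0 0 0 0; 0 -.6 .3 0 0 0 0; 0 0 0 0 0 0 0"

```text
time_s: 26.4
eef_pos: [0.4351, -0.2326, 0.1698]
eef_rot: [-0.496, 0.504, 0.5, -0.5]
wrist_force: [1.1, -0.7, 1.3]
opening: -0.0
```

```bash
python3 look.py v 340,445,90,230 270,390,70,190;python3 -c "
from h import *
to([.6105,-.229,.036],90)"; python3 - <<'E'
from fit import *
# shut panel outer top corners in the crops
sc=400/140
X=[[.6215,-.1308,.098],[.6215,-.3268,.098],[.6335,-.1285,.106]]
print(((proj('top',X)-[340,90])*sc).round(),((proj('side',X)-[270,70])*400/120+[400,0]).round())
E
```

```text
t 26.5 pos [ 0.4342 -0.2309  0.1657] jaw 90.0 ydir [ 0.003 -0.003 -1.   ] F [ 1.3 -0.8 -1.2] open 0.002 q6 [-0.73  0.03  1.85  0.    1.26 -2.3 ]
shift shares [ 0.042  2.606 -3.517]
turn shares [ 0.029  0.006 -0.021]
[[ 54. 234.]
 [252. 234.]
 [ 53. 221.]] [[547. 311.]
 [610. 183.]
 [534. 304.]]
```

View pics/v.png

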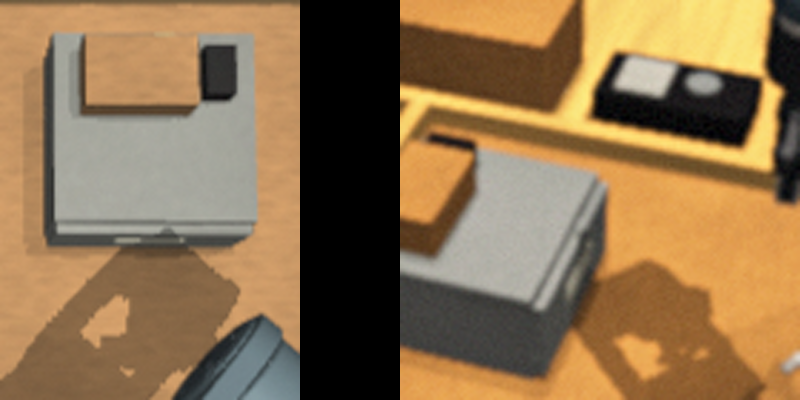

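View pics/v_top_full.png

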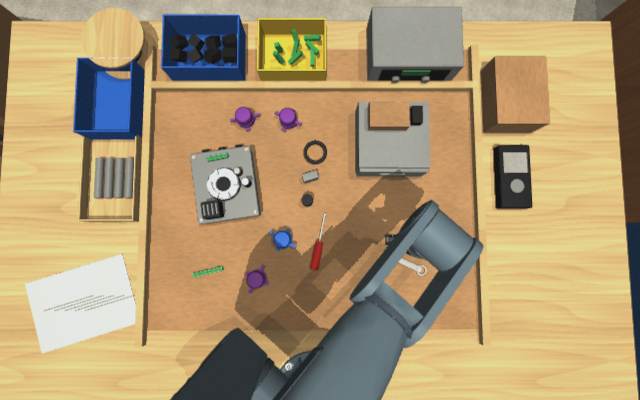

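Top crop: the panel's outer top edge sits at row ~234, which is where a fully shut drawer projects. The robot is clear and the bystanders are unmoved.

```bash
python3 -c "
from bench import ctrl
print(ctrl.hand_in())"
```

```text
the job is handed in; nothing more can be done
None
```

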